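# Load the rinse canister and hold its bayonet lid at the vent mark

## Robot

A 6-joint arm with a two-finger parallel gripper is mounted at the origin on the work surface. World frame = base frame: x ahead of the robot, y to its left, z up, the work surface at z = 0. Lengths are in m, angles in rad, forces in N, time in s.
With the tool pointing down it reaches from about 0.375 to 0.9 m from the base axis. Payload 3.1 kg.
Tool frame: the origin (TCP) lies midway between the tips of the shut fingers; the grasp point (between the pads) lies 19 mm behind it (manip.hold_point_z is the distance from the TCP to the grasp point, in m); z points along the fingers, y is the direction in which the jaws open and shut (so a half turn about z gives the same grasp; the last joint's range is limited). The gripper opens to 85 mm and grips with 20 to 120 N. Pads are 22 mm wide; open, the fingers measure 114 mm over their backs; the gripper's body (76 mm by 85 mm) begins 54 mm behind the grasp point. The pads swing forward as they close: fully open they stand 13 mm farther back than shut.
Start: joints at [1.097, 0.527, 1.433, -0, 1.181, -0.178], TCP at [0.182, 0.598, 0.231] pointing down, gripper open.
Joint ranges: [-3.08, 3.08], [-0.75, 2.2], [0.22, 2.44], [-1.43, 4.57], [0, 2.65], [-2.85, 2.85]. Speed limits (rad/s): [2.79, 2.79, 3.14, 3.14, 3.14, 3.14].

## Interface

Orientations are given as a unit quaternion [x, y, z, w].
In Python, from station import manip gives the robot as it stands.
- The arm moves only by the tool drive_tool, never from a script. Its argument "motion" is one flat list of numbers, 7 for each row, row after row: the shift along the tool's x, y, z in mm, then the turn, a rotation vector about the tool's x, y, z in degrees, then the finger opening in mm, from 0 to 85.4. A call has 1 to 8 rows; each row is the pose to reach, as a shift and turn from the pose measured when the call began, along the tool's axes at that moment; what a row does not reach only later rows make up. A row lasts 1/8 s, in which the tool goes at most 62.5 mm and 10.7 degrees, less where a joint would pass 70% of its speed; a pose out of reach is approached as far as the arm can. A call with a gripper value outside its range is refused whole. The fingers move at their own pace and stop on an object; "force" is the grip in N (left out, the last holds). Time passes only in rows, so rows that repeat a pose let the fingers close. It gives the time, the measured TCP pose, the force and the opening at its end, in the units of the state.
- manip.sense(): the state, without advancing time (a new reading comes with each control period).
- manip.snapshot(name): name is "scene" or "top" or "wrist"; returns a dict with "color" (400x640x3 uint8, red, green, blue), "fx", "fy", "cx", "cy" (pixels), "k1" (the pictures are not rectified: a ray, as slopes to the right and down, at radius r is drawn at 1 + k1 r^2 times it, then the intrinsics apply), "view" (4x4, takes a point from world to camera coordinates). Camera axes: x right, y up, looking along -z (the intrinsics and any distortion apply to the point x, -y, -z); pixel columns grow to the right and rows downward; lengths in m; the calibration is good to about 2 mm. A picture is of the moment at which its call begins. There is no depth.
- manip.sign_off(): hands the job in, once; it reports no verdict.
The state is a dict: "t": time; "q": joint angles; "qd": joint speeds; "tau": joint torques, N m; "tcp_pos": TCP position; "tool_rot": TCP orientation; "force": force on the tool from outside, world axes, zero at the start; "ft_torque": the same for the moment, N m; "finger_gap": opening from 0.0 (shut) to 1.0 (fully open).
Only numpy, scipy, OpenCV 4.12 (cv2) and the standard library are available. Lean on these libraries where they do the work, as an engineer would, in place of code of your own. Each camera call takes 0.05 s, during which the arm holds its last target.

## Task

Take the longest printed rod out of the wooden drying rack and stand it upright in the socket tube inside the metal rinse canister, then put the domed bayonet lid on it, lugs down through the slots, and twist the lid clockwise to the long vent rib, half way to the lock, without ever going on into the lock. The lid springs back if released, so finish still gripping it, held steady at the vent rib. Leave the other rods and everything else on the desk where they are.

Things in the scene. Friction and masses are not known exactly. Their poses are not given: they have to be found in the camera images.
- canister: Rinse canister fixed to the desk: bright metal can 92 mm across, 95 mm tall, on a 120 mm foot plate 6 mm thick, with a grey rim. Origin: centre of its underside; z up; yaw varies. Open from above through a 66 mm round mouth in the 5 mm thick rim. The mouth has two slots, on the canister's own +x and -x sides, 19 mm wide, reaching 41 mm from the axis: the lid's lugs go in there.
- canister_rim (a point): Point on the canister's axis at the top of its rim, 95 mm above the desk. Axes as the canister's.
- socket_floor (a point): Point on the canister's axis, 10 mm above the desk, on the floor of the socket tube: an upright tube of 18 mm bore, 26 mm outside, whose mouth is 55 mm above the desk. The rod's foot rests here.
- vent_rib (a point): Outer end of the vent rib: a long thin grey rib outside the rim reaching 65 mm from the axis, 0.65 rad clockwise (seen from above) from the canister's +x. A small round stub marks each slot, a broad block 1.25 rad clockwise from it marks the lock. All three marks are repeated half a turn round.
- drive_ring (a joint): Turn (rad) of the sprung ring under the rim: 0 at rest, its pockets below the slots; grows clockwise from above to a stop at 1.17 (locked; the lock starts to catch at 0.88). The lugs drop into its 19 mm pockets (about 0.08 rad of play) and turn it; the spring pushes back with 0.04 N m at 0, 0.1 N m half way. Lid at the vent rib: about 0.57.
- lid: Grey domed bayonet lid, 0.16 kg, standing on the desk on its plug. Origin: centre of the plug's underside; z up; x along both lugs, pointer ridges and grip bar (a half turn makes no difference). Hollow cylinder 60 mm across, 54 mm high (bore 52 mm, 49 mm deep); lugs 13 mm wide, 1 to 6 mm up, reach 37.5 mm from the axis. Flange 92 mm across at 14 to 20 mm, with a pointer ridge at +x and -x.
- lid_bar (a point): Centre of the lid's grip bar, 70 mm above the lid's origin, axes as the lid's. The bar is 58 mm long (x), 16 mm thick (y), from 54 mm (dome top) to 86 mm above the origin. With the lid seated, its flange resting on the rim, the lid's origin is 81 mm above the canister's underside (at most 84 once turned).
- rod_long: The long printed rod, white plastic, 14 mm in diameter and 115 mm long, 30 g. Origin: centre of its foot; z up along it. It starts upright in one of the rack's three holes; standing in the canister's tube its top is 125 mm above the desk, 30 mm over the rim, inside the lid's dome.
- rack: Wooden drying rack fixed to the desk, 150 x 50 x 45 mm; origin: centre of its underside, x along its length. Three 16 mm holes, 40 mm deep, at x = -50, 0 and +50 mm, hold the rods on a floor 5 mm above the desk.
- rod_short_a: A short white printed rod, 14 mm across, 75 mm long, in another hole of the rack; origin at its foot. Leave it.
- rod_short_b: The other short rod, the same, in the third hole. Leave it.
- tape_roll: Bystander: brown cardboard ring 52 mm across, 18 mm high, lying flat; origin under its centre.
- spare_cap: Bystander: small flat grey cap 44 mm across, 22 mm high with its knob; origin under its centre.
- scraper: Bystander: scraper 190 mm long lying at the back of the desk.
- spray_bottle: Bystander: spray bottle 68 mm across, 190 mm tall, at the back; origin under its centre.
- mouse: Bystander: black computer mouse 105 x 60 x 30 mm on the left; origin under its centre.
- pen: Bystander: black pen 130 mm long on the sheet of paper on the right.
There are look-alikes about, which are no part of the job. What is shaped like the lid but blue or red is not meant.

How it is judged:
By the outcome, as a careful person would: the job done as asked, in the order asked, and still so for the second after the job is handed in, while the arm keeps its last pose, push and grip.
It also fails if it takes over 62 s, if anything falls off the work surface, if the arm or the gripper's body presses on something with over 40 N, if the wrist force passes 120 N, or if a joint passes its speed limit or range.

## Working session

There is one attempt and no reset: what is moved stays moved. The work goes in short steps, Python scripts to look and compute and a tool call to move; the robot and the scene stay as the last step left them, time stands still between calls to the robot, and variables do not carry over. Pictures are saved under pics/ and viewed, and the job is handed in when it is done.

Besides the shell and the picture viewer there is one more tool, called after ">>>" as name(argument=value, ...) on one line, values as JSON. drive_tool: Moves the arm, as the interface text tells. Its arguments: {"type":"object","properties":{"motion":{"type":"array","items":{"type":"number"}},"force":{"type":"number"}},"required":["motion"]}

```bash
ls; mkdir -p pics
python3 - <<'E'
from station import manip
import cv2
for n in ("scene","top","wrist"):
    s=manip.snapshot(n); cv2.imwrite(f"pics/{n}0.png",s["color"][:,:,::-1])
    print(n,{k:s[k] for k in("fx","fy","cx","cy","k1")}); print(s["view"])
print(manip.sense()); print(manip.hold_point_z)
E
```

```text
pics
scene {'fx': 363.0846150456397, 'fy': 363.0846150456397, 'cx': 324.2913762868683, 'cy': 202.227687333129, 'k1': 0.0014953681340640526}
[[ 0.60459908  0.79635322  0.01677794 -0.35998657]
 [-0.5265628   0.38378956  0.75857577  0.27775061]
 [ 0.59765506 -0.46746885  0.6513688  -1.50460604]
 [ 0.          0.          0.          1.        ]]
top {'fx': 463.56662993571916, 'fy': 463.56662993571916, 'cx': 319.61600178433656, 'cy': 199.01064350014084, 'k1': -0.045873228763229267}
[[ 0.02140945 -0.99958818  0.01910785 -0.03907622]
 [ 0.99763555  0.02260827  0.0649013  -0.61405411]
 [-0.06530657  0.01767317  0.99770873 -1.62878738]
 [ 0.          0.          0.          1.        ]]
wrist {'fx': 322.7858274280669, 'fy': 322.7858274280669, 'cx': 317.65791976740337, 'cy': 199.43268207831738, 'k1': -0.005538536595259782}
[[ 0.29082986  0.95677163 -0.00245668 -0.62456489]
 [-0.91826211  0.27840111 -0.28158038  0.03684401]
 [-0.26872418  0.08414785  0.9595345  -0.38014653]
 [ 0.          0.          0.          1.        ]]
{'t': 0.15, 'q': array([ 1.09750757e+00,  5.28286685e-01,  1.43360749e+00, -1.71520862e-06,
        1.18142685e+00, -1.78507866e-01]), 'qd': array([-2.65241874e-03, -2.03106606e-03, -3.04041236e-03,  7.85509624e-04,
        1.40218462e-04, -4.09781299e-05]), 'tau': array([ 4.10517841e-04, -4.42746198e+01, -1.78275794e+01, -2.91323522e-04,
        5.59861146e-03,  5.83105191e-06]), 'tcp_pos': array([0.18130066, 0.59754495, 0.23053766]), 'tool_rot': array([ 1.46856999e-01,  9.89157356e-01, -8.18948847e-04, -2.75925225e-04]), 'force': array([ 0.1320213 , -0.29061891, -0.24501677]), 'ft_torque': array([-0.00514081,  0.01550661, -0.01247017]), 'finger_gap': 0.9937451825114832}
0.0187
```

View pics/scene0.png

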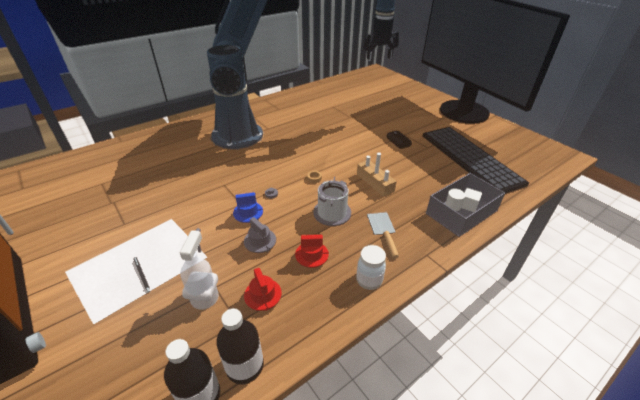

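View pics/top0.png

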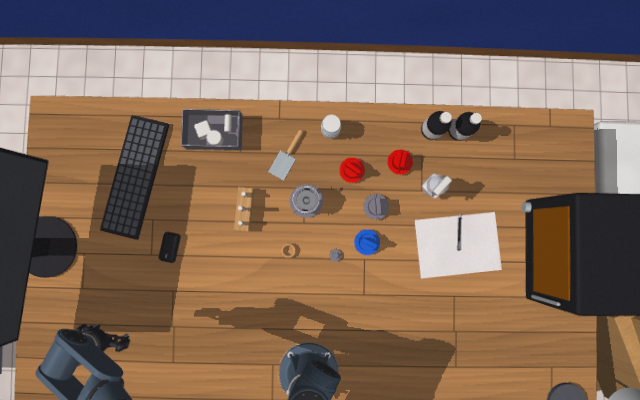

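View pics/wrist0.png

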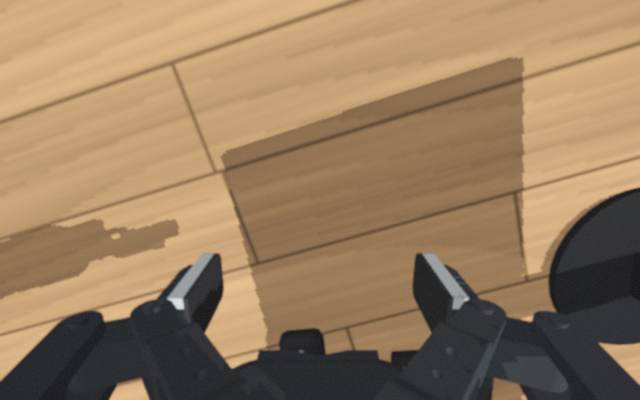

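Overview: rack at top (244,209), canister at (306,201), grey lid at (376,207). The blue (367,242) and red (352,170; 400,161) ones are decoys, and the small grey one at (336,255) is the spare cap. I'll look at enlarged crops next.

```bash
cat > h.py <<'E'
from station import manip
import numpy as np, cv2
from scipy.spatial.transform import Rotation as R
def pix2w(s,u,v,z):
    V=s["view"]; d=np.array([[ [u,v] ]],float)
    K=np.array([[s["fx"],0,s["cx"]],[0,s["fy"],s["cy"]],[0,0,1]])
    p=cv2.undistortPoints(d,K,np.array([s["k1"],0,0,0.]))[0,0]
    r=V[:3,:3].T@np.array([p[0],-p[1],-1]); c=-V[:3,:3].T@V[:3,3]
    return c+r*(z-c[2])/r[2]
def w2pix(s,P):
    P=np.atleast_2d(P).astype(float); V=s["view"]; c=P@V[:3,:3].T+V[:3,3]
    x=c[:,0]/-c[:,2]; y=-c[:,1]/-c[:,2]; r=x*x+y*y; f=1+s["k1"]*r
    return np.c_[s["fx"]*x*f+s["cx"], s["fy"]*y*f+s["cy"]]
def crop(s,u0,v0,w,h,name,k):
    im=s["color"][v0:v0+h,u0:u0+w,::-1]; cv2.imwrite(f"pics/{name}.png",cv2.resize(im,None,fx=k,fy=k,interpolation=cv2.INTER_CUBIC))
def rel(p,rot=None):
    """shift in tool axes (mm) to world point p & rotvec deg to rot"""
    s=manip.sense(); q=R.from_quat(s["tool_rot"])
    d=q.inv().apply(np.asarray(p)-s["tcp_pos"])*1000
    rv=np.degrees((q.inv()*rot).as_rotvec()) if rot is not None else np.zeros(3)
    return d.round(1),rv.round(2)
E
python3 - <<'E'
from h import *
s=manip.snapshot("top"); crop(s,225,150,200,120,"t1",4)
for n,u,v,z in [("rackL",243,209,.045),("can",306,200,.095),("lid",376,206,.03)]: print(n,pix2w(s,u,v,z).round(4))
s=manip.snapshot("scene"); crop(s,220,140,200,140,"s1",4)
E
```

```text
rackL [0.5721 0.2417 0.045 ]
can [0.6055 0.0219 0.095 ]
lid [ 0.5938 -0.2257  0.03  ]
```

View pics/t1.png

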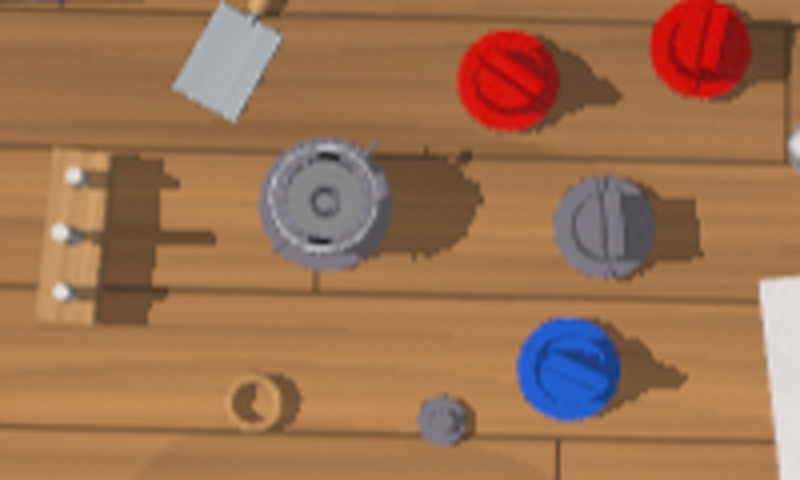

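View pics/s1.png

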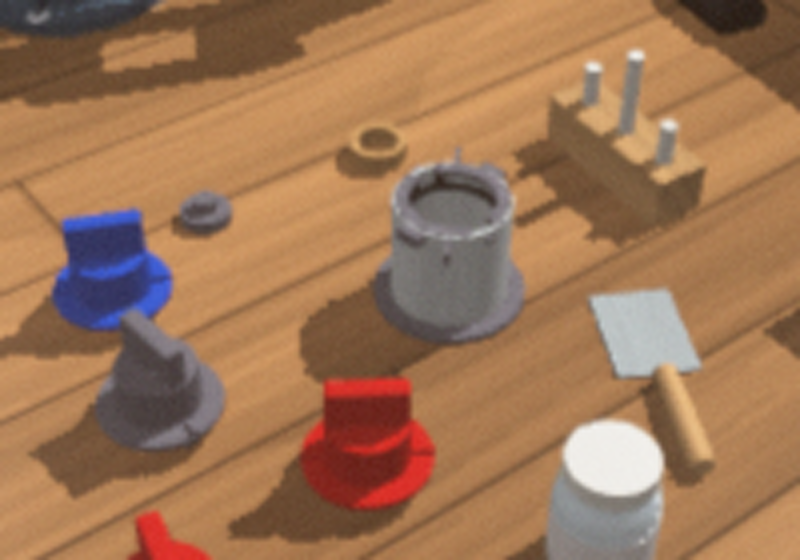

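The three rods are at crop (75,177), (61,233) and (63,292). The middle one, full image (240,208), stands out as clearly longer: in the scene view its top is at crop (635,57) and its shadow is the longest. The grey lid is at crop (605,227), with a bar pointer at each end. The slots are at (328,156) and (318,240).

Run:
```python
from h import *
t=manip.snapshot("top"); c=manip.snapshot("scene")
T=lambda u,v,z: pix2w(t,225+u/4-.375,150+v/4-.375,z)
S=lambda u,v,z: pix2w(c,220+u/4-.375,140+v/4-.375,z)
print("short far",T(75,176,.08),S(667,127,.08))
print("long",T(60,231,.12),S(635,56,.12))
print("short near",T(63,291,.08),S(593,68,.08))
print("slots",T(328,156,.095),T(318,240,.095)); print("can ring",T(326,196,.095),S(452,202,.095))
print("lid flange",T(605,227,.02),S(160,401,.02)); print("bar ends",T(606,186,.086),T(616,262,.086))
s=manip.sense(); q=R.from_quat(s["tool_rot"]).as_matrix(); print(q.round(3))
w=manip.snapshot("wrist"); V=w["view"]; cc=-V[:3,:3].T@V[:3,3]; print("cam in tool",q.T@(cc-s["tcp_pos"]), "look",q.T@(-V[2,:3]))
```

```text
short far [0.62342136 0.23698386 0.08      ] [0.62134393 0.23426727 0.08      ]
long [0.57428328 0.24211089 0.12      ] [0.5709152  0.24003632 0.12      ]
short near [0.5248879  0.24408501 0.08      ] [0.52113474 0.24387618 0.08      ]
slots [0.64424777 0.02070096 0.095     ] [0.57264832 0.0275097  0.095     ]
can ring [0.61015175 0.02160481 0.095     ] [0.60923622 0.01884564 0.095     ]
lid flange [ 0.59302742 -0.22666527  0.02      ] [ 0.59252303 -0.22869205  0.02      ]
bar ends [ 0.62476379 -0.21781282  0.086     ] [ 0.55984333 -0.22727916  0.086     ]
[[-0.957  0.291 -0.   ]
 [ 0.291  0.957 -0.   ]
 [ 0.    -0.001 -1.   ]]
cam in tool [ 0.07140539  0.00088326 -0.14315881] look [-2.81888793e-01 -5.60280918e-04  9.59446921e-01]
```

```bash
python3 - <<'E'
from h import *
def rot(a): # tool x along -(cos a, sin a), z down
    x=np.array([-np.cos(a),-np.sin(a),0]); z=np.array([0,0,-1.]); return R.from_matrix(np.c_[x,np.cross(z,x),z])
print(rel([.573,.241,.2],rot(-.09)))
E
cat >> h.py <<'E'
def rot(a):
    x=np.array([-np.cos(a),-np.sin(a),0]); z=np.array([0,0,-1.]); return R.from_matrix(np.c_[x,np.cross(z,x),z])
E
```

```text
(array([-478.3, -227.8,   31.2]), array([-2.000e-02, -1.000e-02, -1.173e+01]))
```

>>> drive_tool(motion=[-478, -228, 5, 0, 0, -11.7, 50, -478, -228, 5, 0, 0, -11.7, 50, -478, -228, 5, 0, 0, -11.7, 50, -478, -228, 5, 0, 0, -11.7, 50, -478, -228, 5, 0, 0, -11.7, 50, -478, -228, 5, 0, 0, -11.7, 50, -478, -228, 31, 0, 0, -11.7, 50, -478, -228, 31, 0, 0, -11.7, 50], force=40)

```text
t: 1.4
tcp_pos: [0.5488, 0.2627, 0.2063]
tool_rot: [0.045, 0.999, 0.0, 0.0]
force: [0.7, 0.6, 0.3]
finger_gap: 0.587
```

>>> drive_tool(motion=[0, 0, 0, 0, 0, 0, 50])

```text
t: 1.52
tcp_pos: [0.5522, 0.2592, 0.2055]
tool_rot: [0.048, 0.999, -0.0, 0.001]
force: [0.1, 0.7, 0.4]
finger_gap: 0.583
```

Run:
```python
from h import *
s=manip.sense(); print(s["t"],s["tcp_pos"],s["q"].round(2),s["finger_gap"], rel([.573,.241,.2],rot(-.09)))
w=manip.snapshot("wrist"); crop(w,0,0,640,400,"w1",1.25)
```

```text
1.525 [0.55216764 0.25916565 0.20545237] [ 0.26  0.54  1.5  -0.    1.1  -1.22] 0.582594782382738 (array([-22.5, -16.1,   5.5]), array([-0.02,  0.1 , -0.39]))
```

View pics/w1.png

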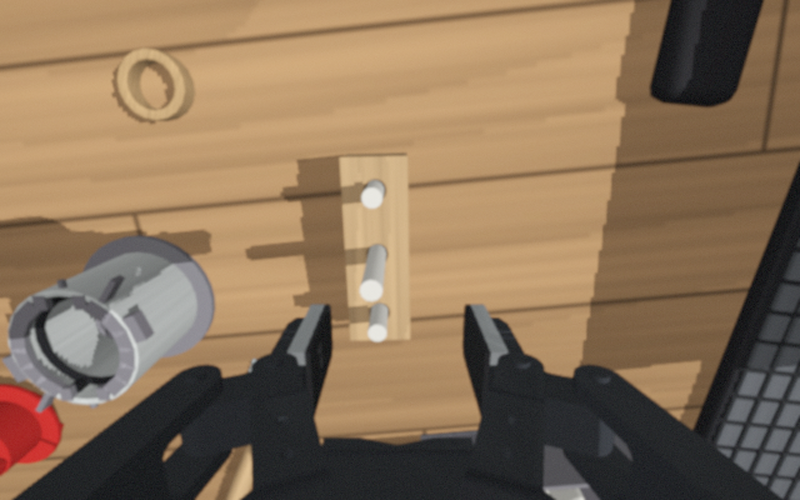

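Wrist view at 1.25x: the long rod's top is at (371,290). The short rods' tops are at (372,196) and (377,331), and the canister is at the left with its rim around (72,347).

Run:
```python
from h import *
w=manip.snapshot("wrist")
W=lambda u,v,z: pix2w(w,u/1.25-.1,v/1.25-.1,z)
L=W(371,290,.12);print("long",L); print("shorts",W(372,196,.08),W(377,331,.08))
print("rack c",[W(*p,.045) for p in ((341,156),(408,154),(410,340),(352,340))])
crop(w,260,110,90,170,"w1c",3.5)
```

```text
long [0.57059248 0.243387   0.12      ]
shorts [0.51950081 0.24735729 0.08      ] [0.61927158 0.23976229 0.08      ]
rack c [array([0.49321205, 0.22526672, 0.045     ]), array([0.49647412, 0.2744286 , 0.045     ]), array([0.64844231, 0.2627552 , 0.045     ]), array([0.64382439, 0.21420885, 0.045     ])]
```

View pics/w1c.png

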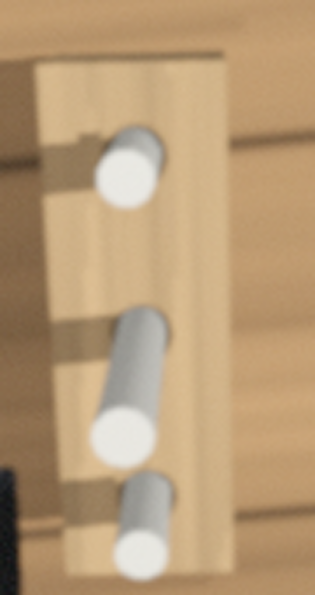

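Run:
```python
from h import *
print(rel([.571,.243,.13],rot(-.077)),rel([.571,.243,.089],rot(-.077)))
```

```text
(array([-23.6, -16.9,  76. ]), array([ 0.02, -0.01, -0.91])) (array([-23.6, -16.9, 117. ]), array([ 0.02, -0.01, -0.91]))
```

>>> drive_tool(motion=[-23.6, -16.9, 30, 0, 0, -0.9, 50, -23.6, -16.9, 60, 0, 0, -0.9, 50, -23.6, -16.9, 76, 0, 0, -0.9, 50, -23.6, -16.9, 100, 0, 0, -0.9, 50, -23.6, -16.9, 117, 0, 0, -0.9, 50, -23.6, -16.9, 117, 0, 0, -0.9, 50, -23.6, -16.9, 117, 0, 0, -0.9, 50])

```text
t: 2.5
tcp_pos: [0.5714, 0.2435, 0.0898]
tool_rot: [0.038, 0.999, 0.0, 0.001]
force: [-0.1, -0.8, 0.1]
finger_gap: 0.587
```

Run:
```python
from h import *
s=manip.sense(); print(s["t"],s["tcp_pos"],s["force"],rel([.571,.243,.089],rot(-.077)))
w=manip.snapshot("wrist"); crop(w,160,150,320,250,"w2",2.4)
print(w2pix(w,[[.571,.243,.12]]))
```

```text
2.5 [0.57135923 0.24347703 0.08978151] [-0.11680369 -0.8087412   0.0849816 ] (array([ 0.3, -0.5,  0.8]), array([0.05, 0.07, 0.02]))
[[314.56725051 290.53164843]]
```

View pics/w2.png

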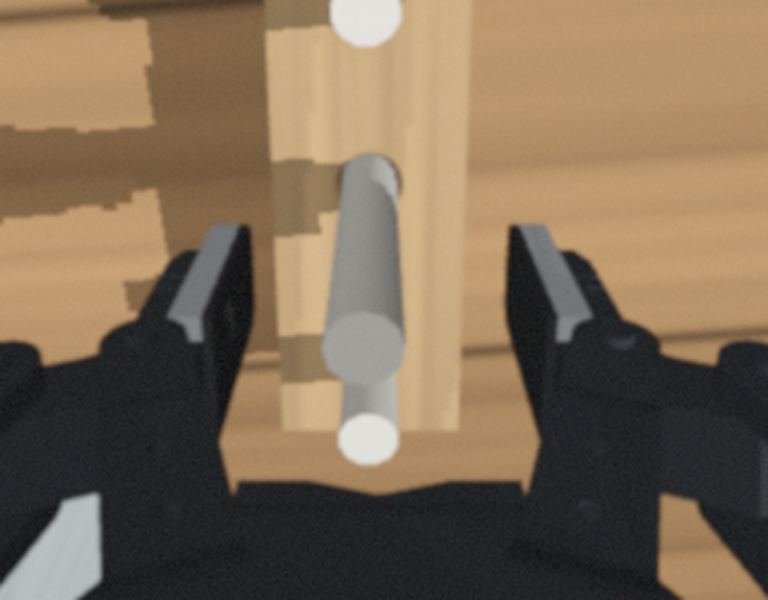

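The long rod's top is at crop (363,347), about 2 mm left of the jaw centre, so I'll shift and close.

>>> drive_tool(motion=[-1.3, -2.2, 0.8, 0, 0, 0, 50, -1.3, -2.2, 0.8, 0, 0, 0, 10, -1.3, -2.2, 0.8, 0, 0, 0, 8, -1.3, -2.2, 0.8, 0, 0, 0, 8, -1.3, -2.2, 0.8, 0, 0, 0, 8, -1.3, -2.2, 0.8, 0, 0, 0, 8], force=40)

```text
t: 3.3
tcp_pos: [0.573, 0.241, 0.0896]
tool_rot: [0.038, 0.999, 0.0, 0.001]
force: [0.2, -0.3, 3.8]
finger_gap: 0.153
```

Run:
```python
from h import *
s=manip.sense(); print(s["t"],s["tcp_pos"],s["force"],s["finger_gap"])
w=manip.snapshot("wrist"); crop(w,160,150,320,250,"w3",2.4)
```

```text
3.3 [0.57297474 0.24102301 0.08958593] [ 0.15998312 -0.34645121  3.79258126] 0.15258771707815033
```

View pics/w3.png

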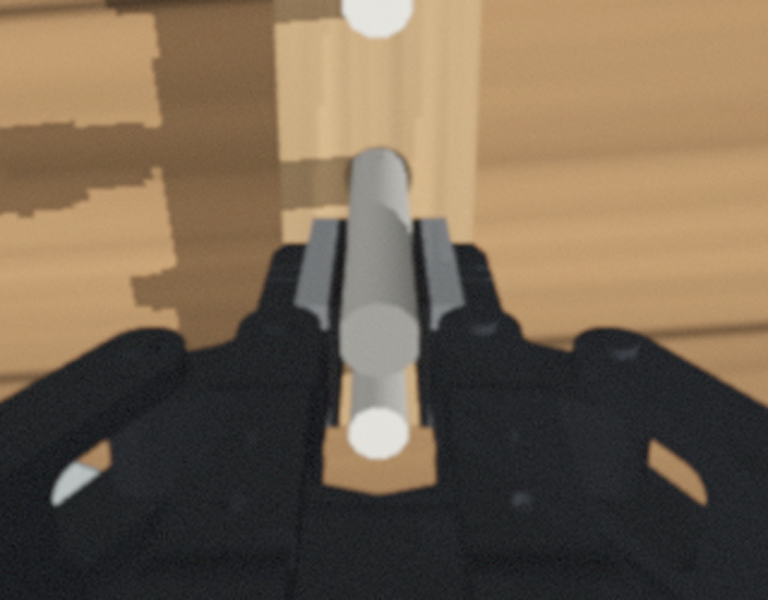

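Gripped: gap 0.153 is about 13 mm, and the rod's top is centred between the pads. Next I lift and move to where the wrist camera can see the canister.

>>> drive_tool(motion=[0, 0, -30, 0, 0, 0, 8, 0, 0, -60, 0, 0, 0, 8, 0, 0, -90, 0, 0, 0, 8, 0, 0, -118, 0, 0, 0, 8, 20, -50, -125, 0, 0, 0, 8, 40, -100, -125, 0, 0, 0, 8, 50, -140, -125, 0, 0, 0, 8, 50, -140, -125, 0, 0, 0, 8])

```text
t: 4.35
tcp_pos: [0.5107, 0.1033, 0.2139]
tool_rot: [0.04, 0.999, 0.0, 0.0]
force: [0.4, 0.0, -0.2]
finger_gap: 0.152
```

>>> drive_tool(motion=[0, 0, 0, 0, 0, 0, 8])

```text
t: 4.47
tcp_pos: [0.511, 0.1037, 0.2138]
tool_rot: [0.041, 0.999, 0.001, 0.0]
force: [-0.3, -0.3, -0.7]
finger_gap: 0.147
```

Run:
```python
from h import *
s=manip.sense(); print(s["t"],s["tcp_pos"],s["force"],s["finger_gap"],s["qd"].round(3))
w=manip.snapshot("wrist"); crop(w,0,0,640,400,"w4",1.25); crop(w,130,90,200,150,"w4c",4)
```

```text
4.475 [0.51102783 0.1036924  0.21380157] [-0.33443809 -0.27331621 -0.6694743 ] 0.1465740290313041 [-0.013 -0.002  0.017 -0.004  0.003 -0.002]
```

View pics/w4.png

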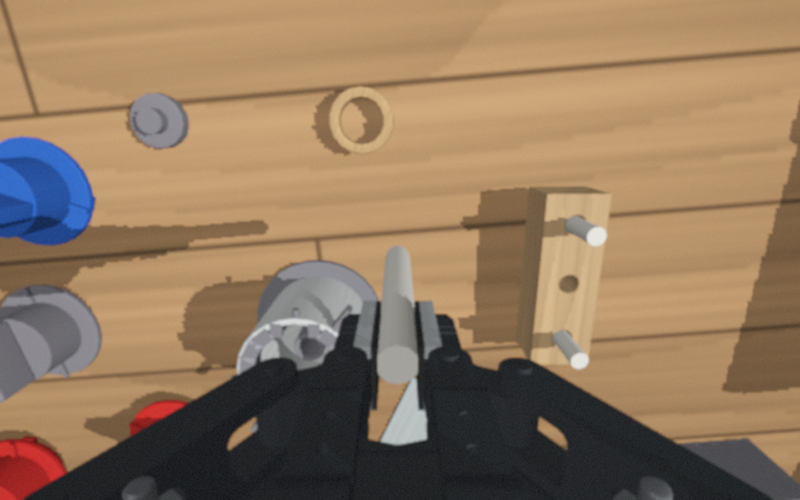

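View pics/w4c.png

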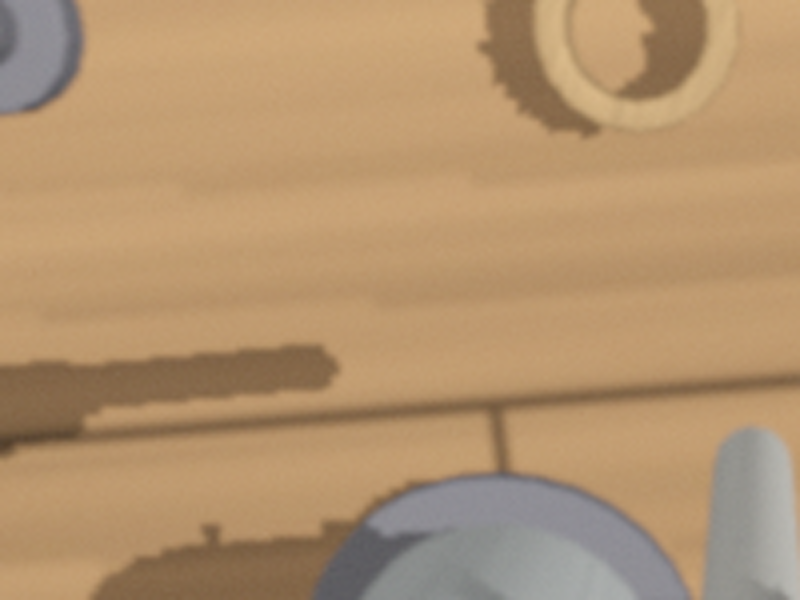

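The canister at (300,335) is partly hidden, so I'll back off toward the base for a clear view.

>>> drive_tool(motion=[40, 0, 0, 0, 0, 0, 8, 75, 8, 0, 0, 0, 0, 8, 80, 8, 0, 0, 0, 0, 8, 80, 8, 0, 0, 0, 0, 8])

```text
t: 5.03
tcp_pos: [0.4327, 0.1189, 0.2139]
tool_rot: [0.039, 0.999, 0.001, 0.001]
force: [0.2, 0.6, 0.2]
finger_gap: 0.15
```

Run:
```python
from h import *
s=manip.sense(); print(s["t"],s["tcp_pos"],s["force"],s["finger_gap"],s["qd"].round(3))
w=manip.snapshot("wrist"); crop(w,0,0,640,400,"w5",1.25); crop(w,160,160,160,120,"w5c",5)
t=manip.snapshot("top"); crop(t,285,180,45,40,"t5c",14)
```

```text
5.025 [0.43272829 0.11892435 0.21391637] [0.1705475  0.56621845 0.1692323 ] 0.15042147313851226 [-0.013  0.011 -0.029 -0.002 -0.004  0.   ]
```

View pics/w5.png

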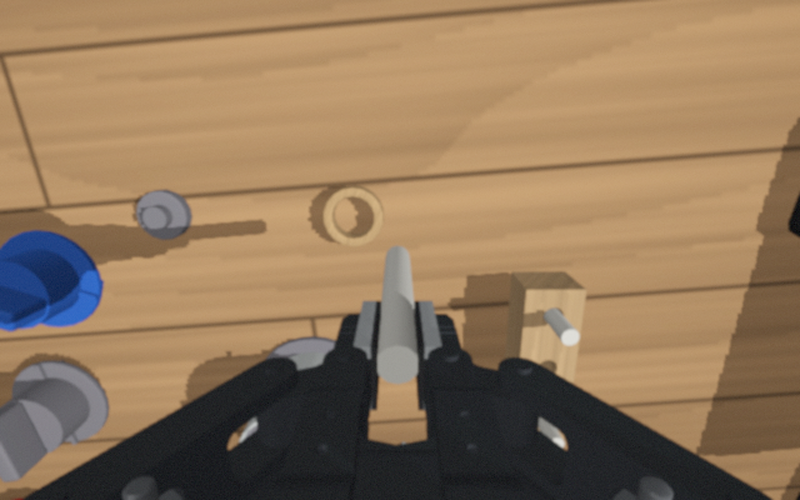

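View pics/w5c.png

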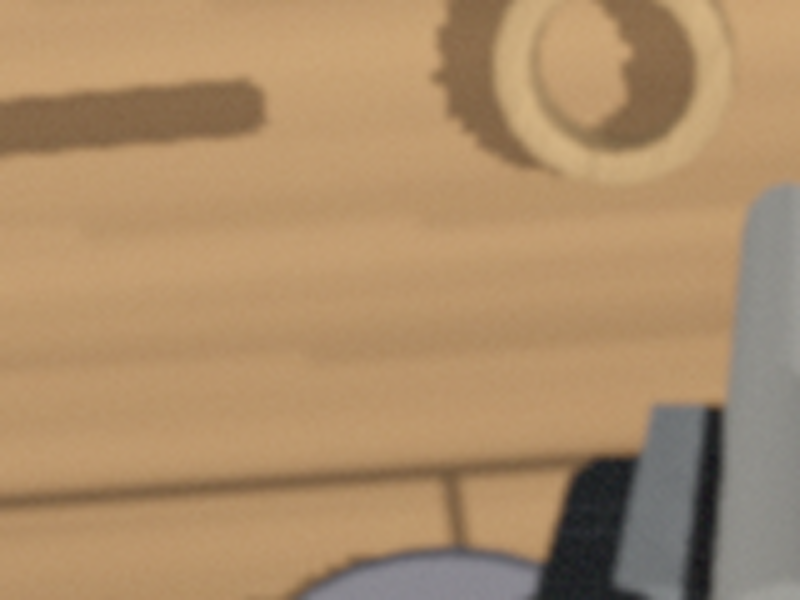

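View pics/t5c.png

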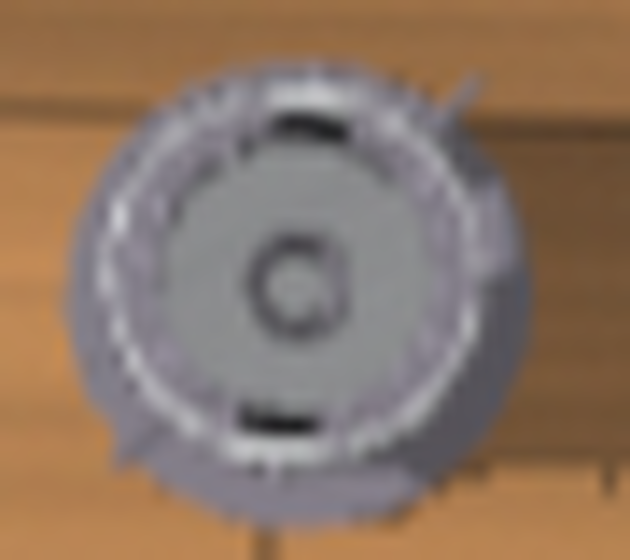

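I went the wrong way: image up is toward the base. I need to go forward, past the canister's x.

>>> drive_tool(motion=[-60, 0, 0, 0, 0, 0, 8, -120, 0, 0, 0, 0, 0, 8, -175, -5, 0, 0, 0, 0, 8, -200, -10, 0, 0, 0, 0, 8, -200, -10, 0, 0, 0, 0, 8, -200, -10, 0, 0, 0, 0, 8])

```text
t: 5.88
tcp_pos: [0.6313, 0.0926, 0.2137]
tool_rot: [0.04, 0.999, 0.001, 0.0]
force: [-0.9, -0.4, -1.0]
finger_gap: 0.145
```

Run:
```python
from h import *
s=manip.sense(); print(s["t"],s["tcp_pos"],s["force"],s["finger_gap"],s["qd"].round(3))
w=manip.snapshot("wrist"); crop(w,0,0,640,400,"w6",1.25); crop(w,130,100,200,150,"w6c",4)
```

```text
5.875 [0.63130479 0.09262467 0.21369319] [-0.9034701  -0.38391805 -1.03601231] 0.14453113811754736 [ 0.009 -0.018  0.02  -0.002 -0.002 -0.001]
```

View pics/w6.png

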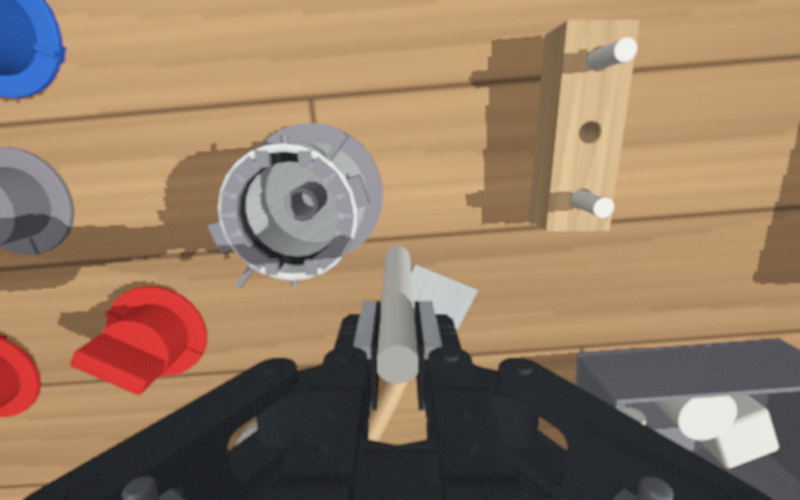

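View pics/w6c.png

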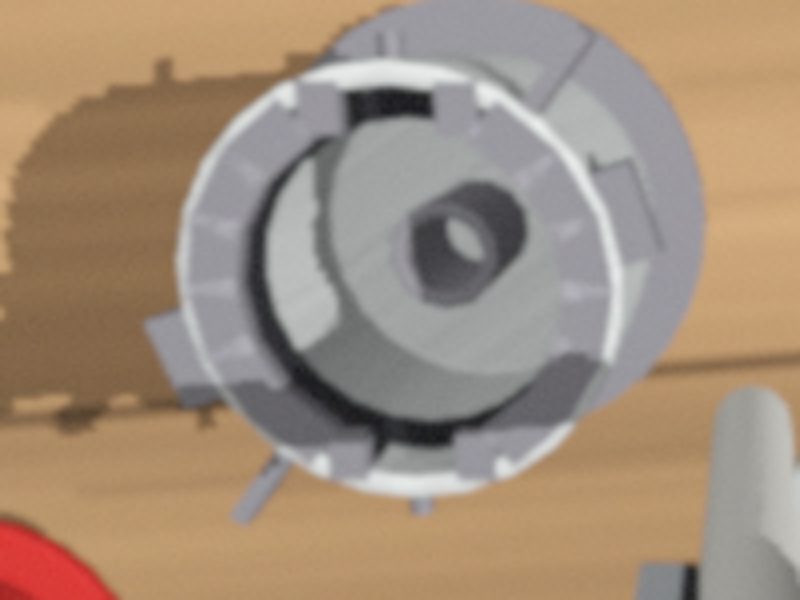

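The canister is clear now. In crop pixels, the rim's outer edge spans x 178–621 and y 58–496. The slots are at (388,90) and (414,465), the stubs at (390,42) and (422,507), and the tube mouth around (453,252).

Run:
```python
from h import *
w=manip.snapshot("wrist")
W=lambda u,v,z: pix2w(w,130+u/4-.375,100+v/4-.375,z)
E=[(178,265),(621,300),(400,58),(415,496)]
P=np.array([W(*e,.095) for e in E]); 
# circle fit
A=np.c_[2*P[:,:2],np.ones(4)]; b=(P[:,:2]**2).sum(1); x=np.linalg.lstsq(A,b,rcond=None)[0]; print("rim",x[:2],"r",np.sqrt(x[2]+x[:2]@x[:2]))
print("tube mouth",W(453,252,.055))
a=W(388,90,.095);b=W(414,465,.095);print("slots",a,b,(a+b)/2,np.arctan2(*(b-a)[[1,0]]))
for z in (.095,.09):
  a=W(390,42,z);b=W(422,507,z);print("stubs",a,b,np.arctan2(*(b-a)[[1,0]]), np.linalg.norm(b-a))
a=W(240,518,.093); print("rib",a,np.arctan2(*(a[:2]-x[:2])[::-1]),np.linalg.norm(a[:2]-x[:2]))
# rod
W2=lambda u,v,z: pix2w(w,u/1.25-.1,v/1.25-.1,z)
s=manip.sense(); z=s["tcp_pos"][2]
print("rod top",W2(398,364,z+.031),"tcp",s["tcp_pos"])
# overlay model: rim circle, tube circles, rod foot circle
im=cv2.resize(w["color"][100:250,130:330,::-1],None,fx=4,fy=4,interpolation=cv2.INTER_CUBIC)
th=np.linspace(0,2*np.pi,60); c=x[:2]
for r,zz,col in [(.046,.095,(0,0,255)),(.033,.095,(0,255,0)),(.013,.055,(255,0,0)),(.009,.055,(0,255,255)),(.06,.006,(255,0,255))]:
    q=w2pix(w,np.c_[c[0]+r*np.cos(th),c[1]+r*np.sin(th),0*th+zz]); q=(q-[130,100]+.375)*4
    cv2.polylines(im,[q.astype(int)],True,col,1)
cv2.imwrite("pics/w6o.png",im)
im=cv2.resize(w["color"][180:320,250:390,::-1],None,fx=5,fy=5,interpolation=cv2.INTER_CUBIC)
R_=R.from_quat(s["tool_rot"])
for zt in (-.031,.084):
  pts=s["tcp_pos"]+R_.apply(np.c_[.007*np.cos(th),.007*np.sin(th),0*th+zt]); q=(w2pix(w,pts)-[250,180]+.4)*5
  cv2.polylines(im,[q.astype(int)],True,(0,0,255),1)
cv2.imwrite("pics/w6r.png",im)
```

```text
rim [0.60697541 0.02269918] r 0.04574159673454976
tube mouth [0.60676677 0.0247787  0.055     ]
slots [0.56749146 0.02648066 0.095     ] [0.64565559 0.01957588 0.095     ] [0.60657353 0.02302827 0.095     ] -0.08810828409124082
stubs [0.55845406 0.02832214 0.095     ] [0.65534844 0.01982392 0.095     ] -0.08748219304133505 0.09726633279691034
stubs [0.55842528 0.02697127 0.09      ] [0.65716831 0.01831091 0.09      ] -0.08748219304133509 0.09912208093298364
rib [ 0.65543943 -0.02097845  0.093     ] -0.7334988686056668 0.06524183527917157
rod top [0.63033219 0.09381978 0.24521408] tcp [0.63090656 0.09292097 0.21421408]
```

View pics/w6o.png

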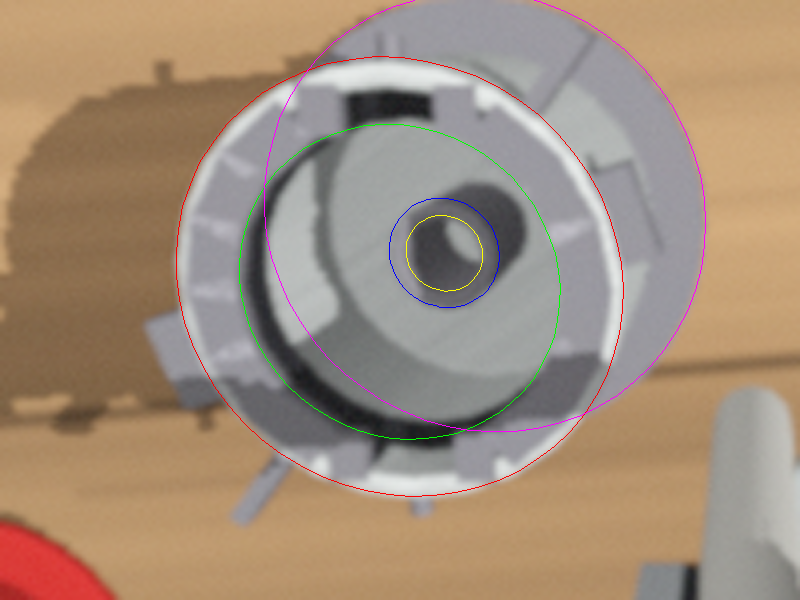

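View pics/w6r.png

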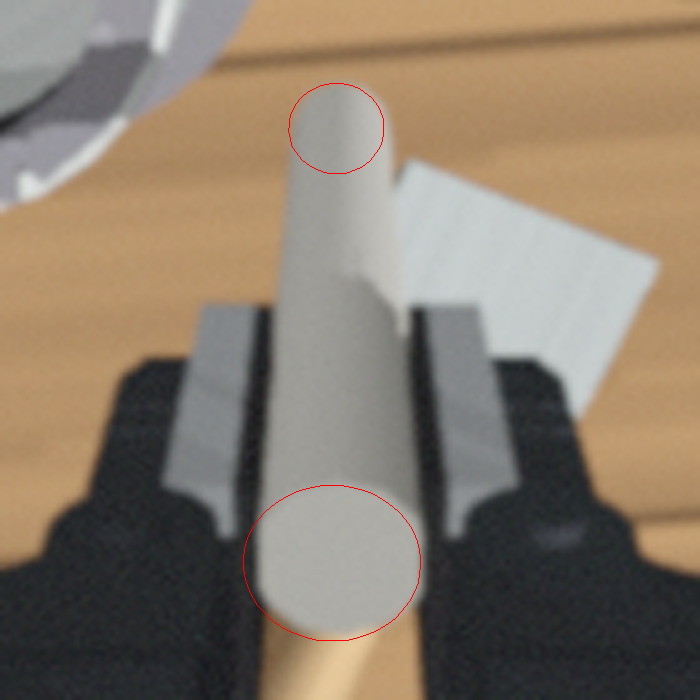

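The model overlay matches the rim, the tube and the foot plate. The canister is at (0.6070, 0.0228) with yaw −0.088, and the rib angle agrees. The rod sits about 0.7 mm off in the image, which I take as camera bias, so I'll aim at y=0.022.

Run:
```python
from h import *
print(rel([.607,.022,.213],rot(-.08)),rel([.607,.022,.16],rot(-.08)),rel([.607,.022,.096],rot(-.08)))
```

```text
(array([ 18.2, -72.6,   1.1]), array([0.08, 0.05, 0.03])) (array([ 18.2, -72.7,  54.1]), array([0.08, 0.05, 0.03])) (array([ 18.3, -72.8, 118.1]), array([0.08, 0.05, 0.03]))
```

>>> drive_tool(motion=[9, -36, 0, 0, 0, 0, 8, 18.2, -72.6, 0, 0, 0, 0, 8, 18.2, -72.6, 0, 0, 0, 0, 8, 18.2, -72.6, 10, 0, 0, 0, 8, 18.2, -72.6, 25, 0, 0, 0, 8, 18.2, -72.6, 40, 0, 0, 0, 8, 18.2, -72.6, 54, 0, 0, 0, 8, 18.2, -72.6, 54, 0, 0, 0, 8])

```text
t: 6.98
tcp_pos: [0.6059, 0.0225, 0.1581]
tool_rot: [0.04, 0.999, 0.001, -0.001]
force: [-0.5, 0.2, -0.1]
finger_gap: 0.146
```

Run:
```python
from h import *
s=manip.sense(); print(s["t"],s["tcp_pos"],s["force"],s["finger_gap"],rel([.607,.022,.16],rot(-.08)),rel([.607,.022,.096],rot(-.08)))
w=manip.snapshot("wrist"); crop(w,200,90,240,200,"w7",3)
```

```text
6.975 [0.60592529 0.02247176 0.15807257] [-0.50283205  0.16013324 -0.14069148] 0.14574482324872404 (array([-1.1, -0.4, -1.9]), array([ 0.1 , -0.17,  0.05])) (array([-1.3, -0.5, 62.1]), array([ 0.1 , -0.17,  0.05]))
```

View pics/w7.png

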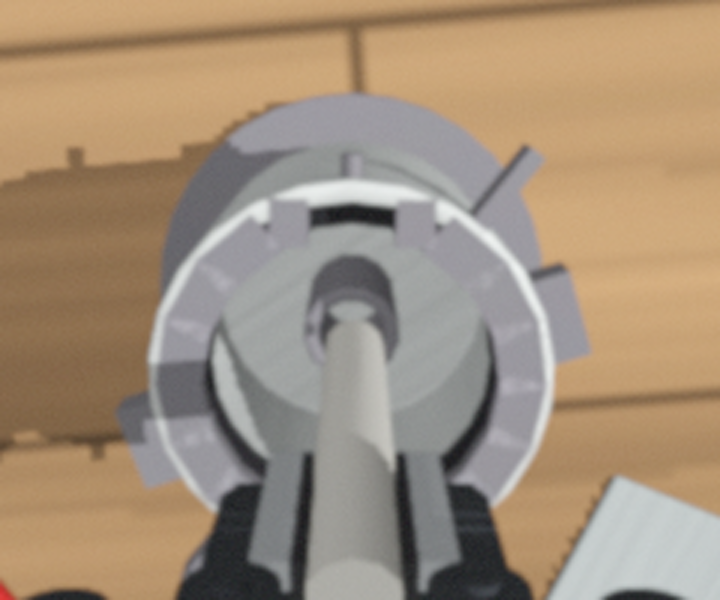

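The rod's foot at (356,325) points into the tube mouth at (352,315). Lowering.

>>> drive_tool(motion=[-1.2, -0.7, 4, 0, 0, 0, 8, -1.2, -0.7, 12, 0, 0, 0, 8, -1.2, -0.7, 20, 0, 0, 0, 8, -1.2, -0.7, 28, 0, 0, 0, 8, -1.2, -0.7, 34, 0, 0, 0, 8])

```text
t: 7.65
tcp_pos: [0.6075, 0.0215, 0.1243]
tool_rot: [0.04, 0.999, 0.001, -0.001]
force: [0.6, -0.8, -1.2]
finger_gap: 0.145
```

Run:
```python
from h import *
s=manip.sense(); print(s["t"],s["tcp_pos"],s["force"],s["finger_gap"],rel([.607,.022,.16],rot(-.08)),rel([.607,.022,.096],rot(-.08)))
w=manip.snapshot("wrist"); crop(w,200,130,240,200,"w8",3)
```

```text
7.65 [0.60752115 0.02154558 0.12430646] [ 0.57900192 -0.81413898 -1.17235808] 0.14474721994821307 (array([  0.6,   0.5, -35.7]), array([ 0.09, -0.1 ,  0.04])) (array([ 0.5,  0.4, 28.3]), array([ 0.09, -0.1 ,  0.04]))
```

View pics/w8.png

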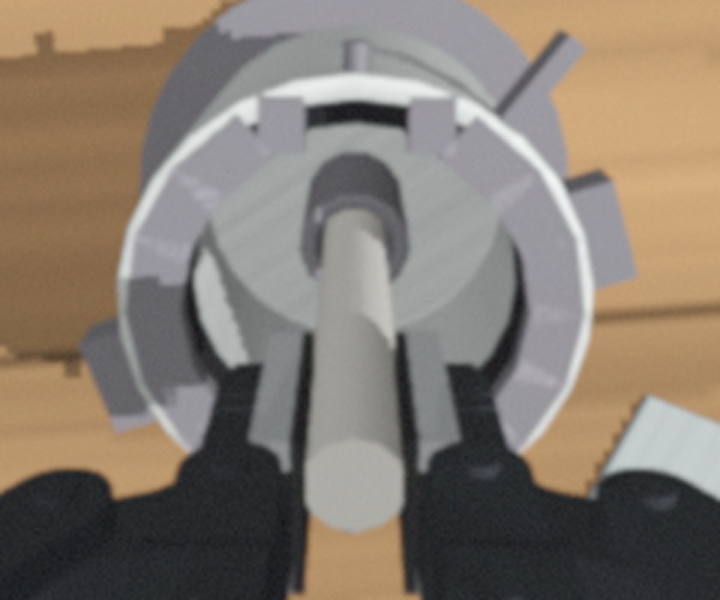

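The rod is in the tube, so I'll go on down.

>>> drive_tool(motion=[0.4, 0.4, 9, 0, 0, 0, 8, 0.4, 0.4, 18, 0, 0, 0, 8, 0.4, 0.4, 25, 0, 0, 0, 8, 0.4, 0.4, 27.5, 0, 0, 0, 8, 0.4, 0.4, 27.5, 0, 0, 0, 8])

```text
t: 8.32
tcp_pos: [0.6066, 0.0221, 0.096]
tool_rot: [0.04, 0.999, 0.001, -0.002]
force: [0.5, -0.2, 0.2]
finger_gap: 0.146
```

Run:
```python
from h import *
s=manip.sense(); print(s["t"],s["tcp_pos"],s["force"],s["ft_torque"],s["finger_gap"])
w=manip.snapshot("wrist"); crop(w,200,130,240,200,"w9",3)
```

```text
8.325 [0.6065878  0.02210037 0.09596113] [ 0.47884265 -0.23229899  0.18500154] [ 0.02539095 -0.01338223  0.0239372 ] 0.1457713058248662
```

View pics/w9.png

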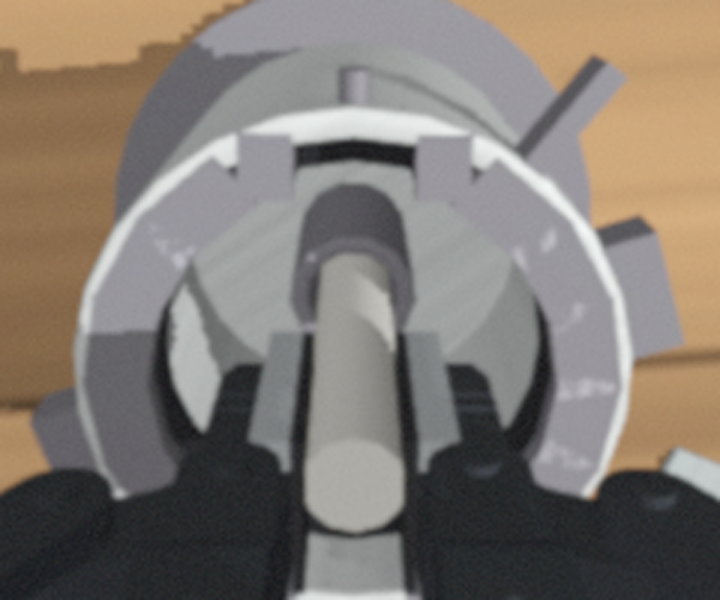

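>>> drive_tool(motion=[0, 0, 0.5, 0, 0, 0, 30, 0, 0, 0.5, 0, 0, 0, 30, 0, 0, 0.5, 0, 0, 0, 30, 0, 0, -20, 0, 0, 0, 32, 0, 0, -50, 0, 0, 0, 32, 0, 0, -80, 0, 0, 0, 40, 0, 0, -100, 0, 0, 0, 40, 0, 0, -100, 0, 0, 0, 40])

```text
t: 9.38
tcp_pos: [0.6082, 0.0218, 0.198]
tool_rot: [0.04, 0.999, 0.001, 0.001]
force: [-0.3, -0.5, 0.3]
finger_gap: 0.468
```

Run:
```python
from h import *
s=manip.sense(); print(s["t"],s["tcp_pos"],s["force"],s["finger_gap"])
w=manip.snapshot("wrist"); crop(w,160,100,320,240,"w10",2.5)
```

```text
9.375 [0.60820146 0.02177963 0.19803202] [-0.2767239  -0.51543335  0.29778163] 0.46810923202166704
```

View pics/w10.png

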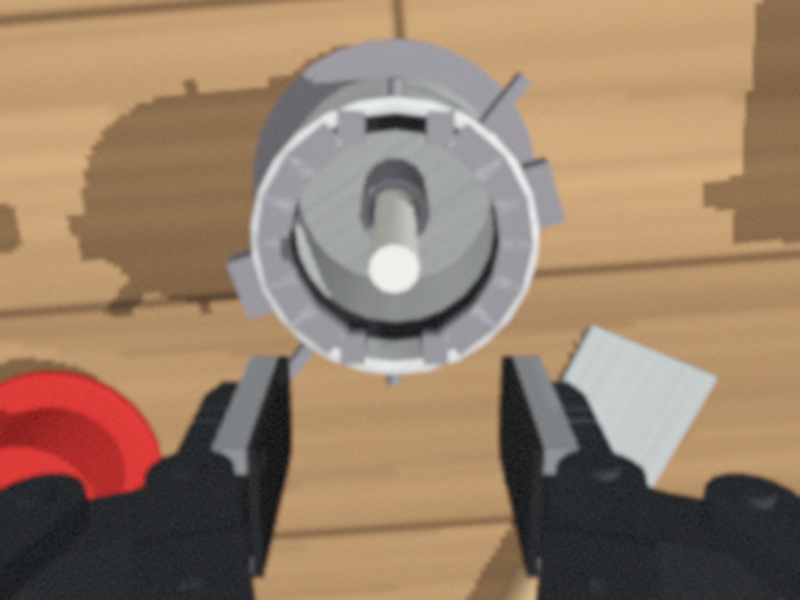

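The rod stands in the tube, its top at (394,268) in the crop. Now the lid.

>>> drive_tool(motion=[-10, -60, 0, 0, 0, 0, 50, -20, -120, 0, 0, 0, 0, 50, -28, -180, 0, 0, 0, 0, 50, -28, -235, 0, 0, 0, 0, 50, -28, -248, 0, 0, 0, 0, 50, -28, -248, 0, 0, 0, 0, 50, -28, -248, 0, 0, 0, 0, 50])

```text
t: 10.3
tcp_pos: [0.6151, -0.2255, 0.1955]
tool_rot: [0.039, 0.999, 0.002, -0.002]
force: [0.5, 0.7, -0.1]
finger_gap: 0.587
```

Run:
```python
from h import *
s=manip.sense(); print(s["t"],s["tcp_pos"],s["force"],s["finger_gap"])
w=manip.snapshot("wrist"); crop(w,0,0,640,400,"w11",1.25); crop(w,220,80,200,150,"w11c",4)
```

```text
10.3 [ 0.61508986 -0.22554324  0.19545665] [ 0.50876559  0.68254672 -0.12006849] 0.5868695174233254
```

View pics/w11.png

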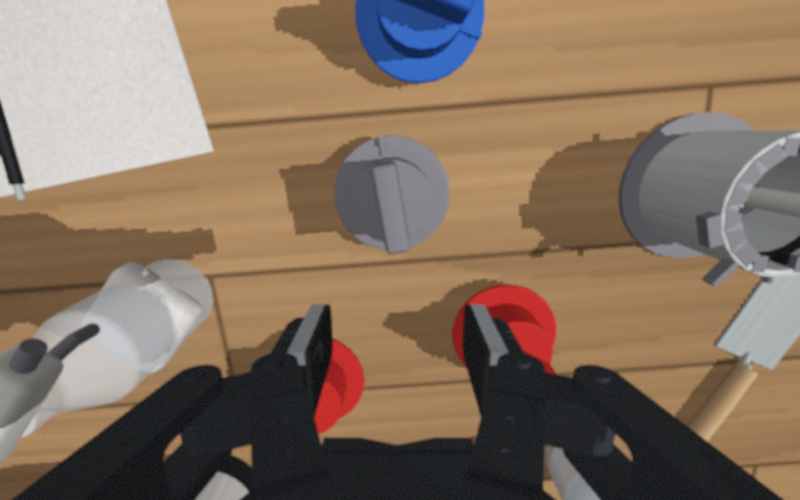

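View pics/w11c.png

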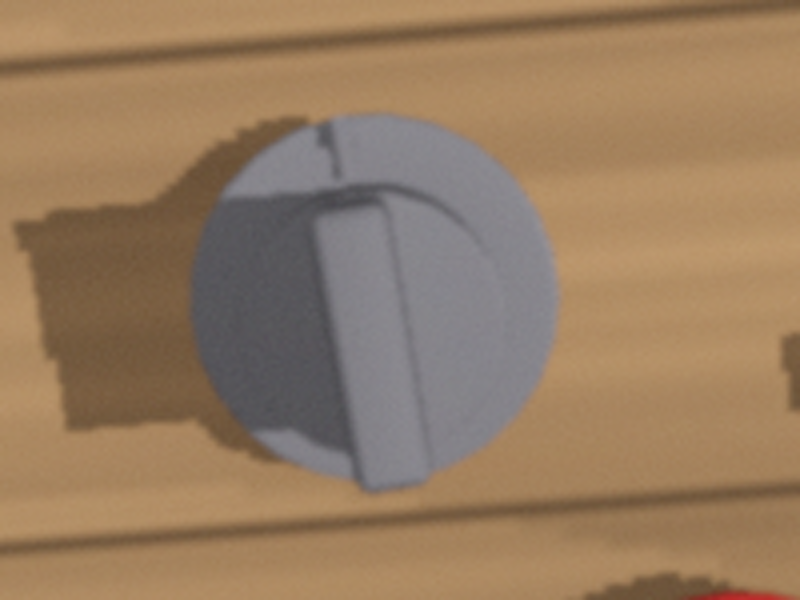

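The grey lid is at (392,195) in the 1.25x view. It is grey, with a bar and pointer ridges, so it isn't one of the blue or red decoys and it's too big to be the spare cap. Crop corners of the bar top: (316,210), (384,203), (428,480), (362,488).

Run:
```python
from h import *
s=manip.sense()
w=manip.snapshot("wrist")
W=lambda u,v,z: pix2w(w,220+u/4-.375,80+v/4-.375,z)
C=np.array([W(*p,.086) for p in ((316,210),(384,203),(428,480),(362,488))]); print(C, C.mean(0))
d=(C[2]+C[3]-C[0]-C[1]); print("len",np.linalg.norm(d)/2,"th",np.linalg.norm(C[0]-C[1]),"yaw",np.arctan2(d[1],d[0]))
P=np.array([W(*e,.020) for e in ((190,297),(557,295),(370,113))]); A=np.c_[2*P[:,:2],np.ones(3)]; x=np.linalg.lstsq(A,(P[:,:2]**2).sum(1),rcond=None)[0]; print("flange",x[:2],np.sqrt(x[2]+x[:2]@x[:2]))
c=C.mean(0); yaw=np.arctan2(d[1],d[0])
im=cv2.resize(w["color"][80:230,220:420,::-1],None,fx=4,fy=4,interpolation=cv2.INTER_CUBIC)
th=np.linspace(0,2*np.pi,60)
def dr(P,col): cv2.polylines(im,[((w2pix(w,P)-[220,80]+.375)*4).astype(int)],True,col,1)
dr(np.c_[c[0]+.046*np.cos(th),c[1]+.046*np.sin(th),0*th+.02],(0,0,255))
B=np.array([[-.029,-.008],[.029,-.008],[.029,.008],[-.029,.008]])@np.array([[np.cos(yaw),np.sin(yaw)],[-np.sin(yaw),np.cos(yaw)]])
dr(np.c_[c[:2]+B,[.086]*4],(0,255,0)); cv2.imwrite("pics/w11o.png",im)
print(rel([*c[:2],.12],rot(yaw)))
```

```text
[[ 0.56317831 -0.23510596  0.086     ]
 [ 0.56287809 -0.22195085  0.086     ]
 [ 0.6188681  -0.21738931  0.086     ]
 [ 0.61951418 -0.23096737  0.086     ]] [ 0.59110967 -0.22635337  0.086     ]
len 0.05633115419232186 th 0.013158537531532124 yaw 0.07730007543968402
flange [ 0.59173048 -0.22710179] 0.04540443385568329
(array([24.1, -3. , 76. ]), array([ 0.15, -0.12, -8.84]))
```

View pics/w11o.png

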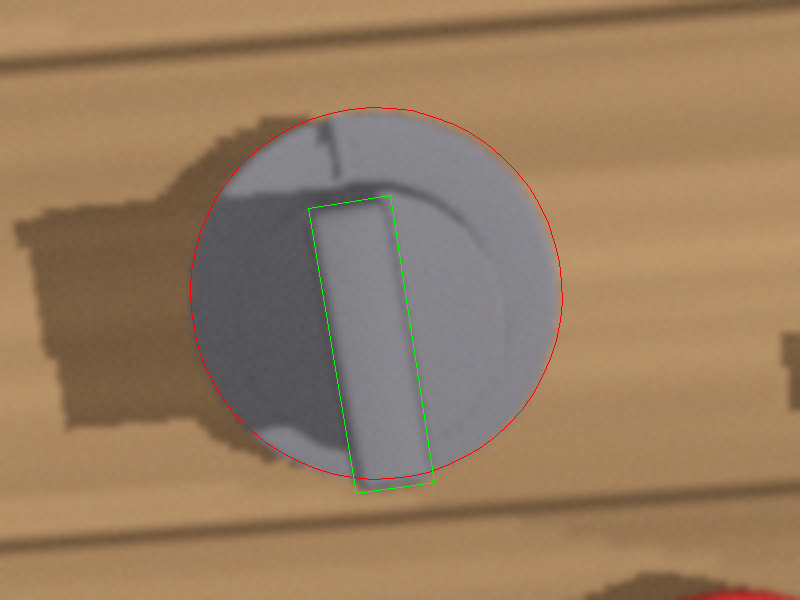

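Run:
```python
from h import *
print(rel([.5913,-.2272,.12],rot(.077)),rel([.5913,-.2272,.056],rot(.077)))
```

```text
(array([23.8, -3.8, 76. ]), array([ 0.15, -0.12, -8.83])) (array([ 23.7,  -3.9, 140. ]), array([ 0.15, -0.12, -8.83]))
```

>>> drive_tool(motion=[12, -2, 30, 0.1, -0.1, -8.8, 50, 23.7, -3.9, 60, 0.1, -0.1, -8.8, 50, 23.7, -3.9, 76, 0.1, -0.1, -8.8, 50, 23.7, -3.9, 95, 0.1, -0.1, -8.8, 45, 23.7, -3.9, 115, 0.1, -0.1, -8.8, 45, 23.7, -3.9, 128, 0.1, -0.1, -8.8, 45, 23.7, -3.9, 128, 0.1, -0.1, -8.8, 45])

```text
t: 11.28
tcp_pos: [0.5912, -0.2268, 0.067]
tool_rot: [-0.038, 0.999, 0.001, -0.001]
force: [-0.1, -0.8, 0.1]
finger_gap: 0.525
```

Run:
```python
from h import *
s=manip.sense(); print(s["t"],s["tcp_pos"],s["force"],s["finger_gap"],rel([.5913,-.2272,.056],rot(.077)))
w=manip.snapshot("wrist"); crop(w,160,150,320,250,"w12",2.4)
```

```text
11.275 [ 0.59115223 -0.22684249  0.06702836] [-0.13293952 -0.77353298  0.0909304 ] 0.5252870920404892 (array([-0.1, -0.4, 11. ]), array([ 0.1 , -0.09, -0.01]))
```

View pics/w12.png

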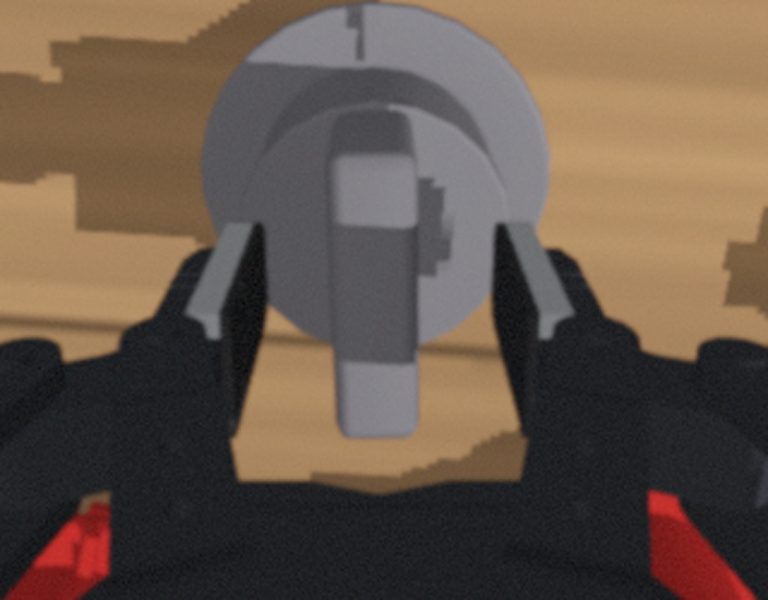

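>>> drive_tool(motion=[-0.1, -0.6, 6, 0, 0, 0, 45, -0.1, -0.6, 10, 0, 0, 0, 45, -0.1, -0.6, 10, 0, 0, 0, 25, -0.1, -0.6, 10, 0, 0, 0, 12, -0.1, -0.6, 10, 0, 0, 0, 10, -0.1, -0.6, 10, 0, 0, 0, 10, -0.1, -0.6, 10, 0, 0, 0, 10], force=60)

```text
t: 12.2
tcp_pos: [0.592, -0.2279, 0.0581]
tool_rot: [-0.038, 0.999, 0.0, 0.0]
force: [0.3, 0.5, 1.1]
finger_gap: 0.177
```

Run:
```python
from h import *
s=manip.sense(); print(s["t"],s["tcp_pos"],s["force"],s["ft_torque"],s["finger_gap"],s["q"].round(3))
w=manip.snapshot("wrist"); crop(w,160,150,320,250,"w13",2.4)
```

```text
12.2 [ 0.59200156 -0.22789147  0.05810565] [0.279435   0.48269269 1.12650677] [-0.08038503 -0.05478491  0.02286677] 0.1766227240066834 [-5.440e-01  7.620e-01  1.531e+00  1.000e-03  8.480e-01 -2.192e+00]
```

View pics/w13.png

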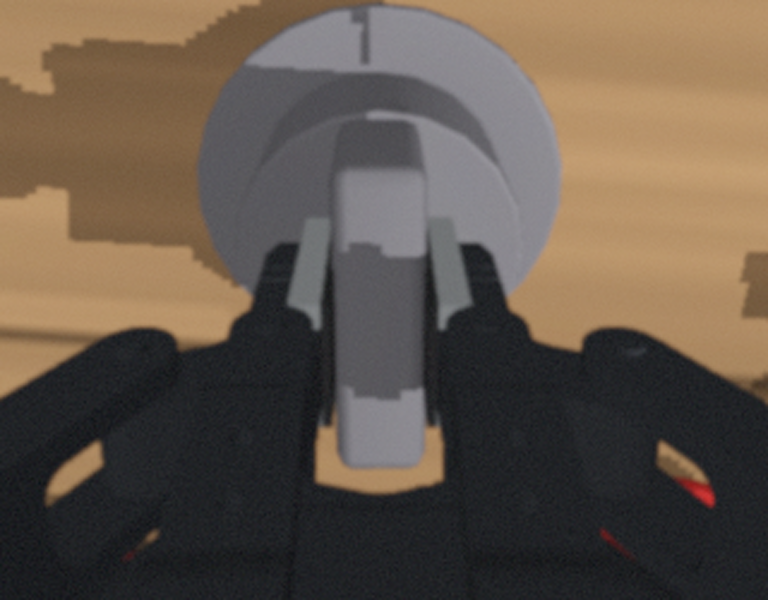

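Gripped, 15 mm gap. I'll lift the lid clear of the rod's top and carry it toward the canister, turning it to the slot yaw.

Run:
```python
from h import *
w=manip.snapshot("wrist"); s=manip.sense()
W=lambda u,v,z: pix2w(w,160+u/2.4-.3,150+v/2.4-.3,z)
C=np.array([W(*p,.086) for p in ((338,168),(425,168),(424,467),(341,467))]); d=C[2]+C[3]-C[0]-C[1]
print(C.mean(0),np.linalg.norm(d)/2,np.arctan2(d[1],d[0]),R.from_quat(s["tool_rot"]).inv().apply(C.mean(0)-s["tcp_pos"]))
print(rel([.607,.022,.205],rot(-.088)))
```

```text
[ 0.59105383 -0.22678819  0.086     ] 0.0567900126946191 0.08050304599996876 [ 0.00084438  0.0012095  -0.02787686]
(array([ -34.2,  248.1, -146.8]), array([0.02, 0.01, 9.44]))
```

>>> drive_tool(motion=[0, 0, -20, 0, 0, 0, 10, 0, 0, -50, 0, 0, 0, 10, 0, 0, -90, 0, 0, 0, 10, 0, 0, -125, 0, 0, 0, 10, 0, 0, -147, 0, 0, 0, 10, 0, 0, -147, 0, 0, 0, 10])

```text
t: 13.05
tcp_pos: [0.593, -0.2285, 0.208]
tool_rot: [-0.038, 0.999, -0.001, 0.002]
force: [-0.1, -0.1, -3.0]
finger_gap: 0.169
```

Run:
```python
from h import *
s=manip.sense(); print(s["t"],s["tcp_pos"],s["force"],s["finger_gap"],rel([.607,.022,.205],rot(-.088)))
```

```text
13.05 [ 0.59298886 -0.22850228  0.20804906] [-0.11083188 -0.09774213 -3.04301269] 0.1686967353302622 (array([-33.2, 248.7,   2.5]), array([-0.13,  0.27,  9.45]))
```

>>> drive_tool(motion=[-8, 55, 0, 0, 0, 4, 10, -16, 115, 0, 0, 0, 7, 10, -24, 175, 1, 0, 0, 9.4, 10, -32, 225, 2, 0, 0, 9.4, 10, -34, 248.7, 2, 0, 0, 9.4, 10, -34, 248.7, 2, 0, 0, 9.4, 10, -34, 248.7, 2, 0, 0, 9.4, 10])

```text
t: 13.92
tcp_pos: [0.6073, 0.0215, 0.2048]
tool_rot: [0.044, 0.999, -0.001, 0.002]
force: [-0.4, -0.2, -1.4]
finger_gap: 0.171
```

Run:
```python
from h import *
s=manip.sense(); print(s["t"],s["tcp_pos"],s["force"],s["finger_gap"],s["q"].round(2),rel([.6078,.022,.205],rot(-.088)))
w=manip.snapshot("wrist"); crop(w,0,0,640,400,"w14",1.25); t=manip.snapshot("top"); crop(t,270,160,80,80,"t14",7)
sc=manip.snapshot("scene"); crop(sc,270,100,120,140,"s14",4)
```

```text
13.925 [0.60728268 0.02151787 0.20476651] [-0.37910881 -0.15967377 -1.41602626] 0.17112327297482627 [-0.15  0.53  1.51 -0.    1.1  -1.63] (array([-0.5,  0.5, -0.2]), array([-0.14,  0.19,  0.04]))
```

View pics/w14.png

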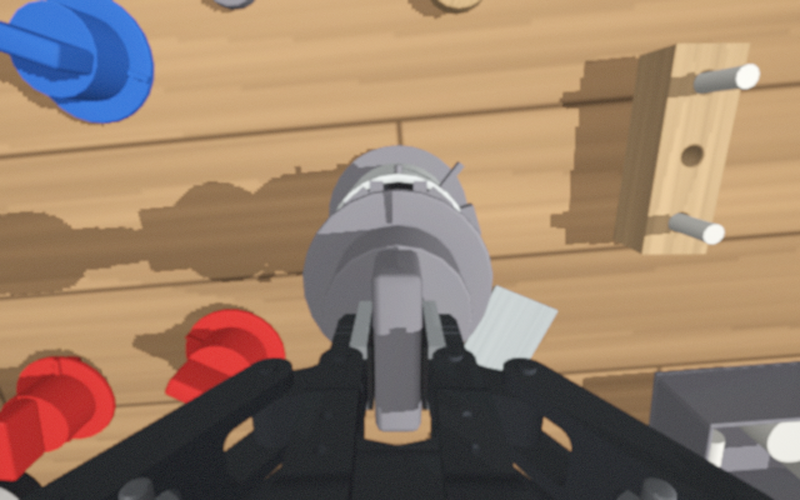

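View pics/s14.png

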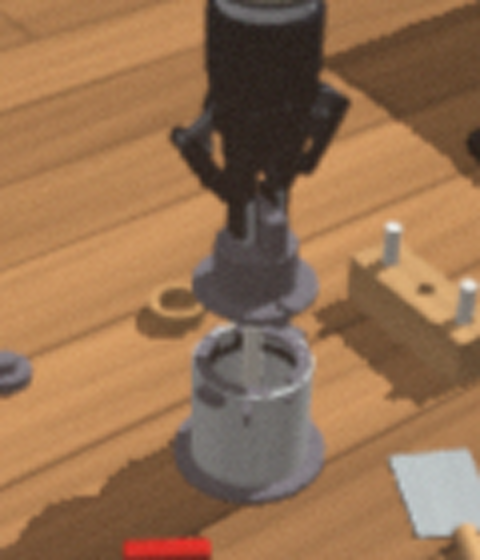

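The lid hangs level above the can. The near slot at (400,185) and the pointer at (390,205) line up roughly. I'll lower it to just above the rim and look.

>>> drive_tool(motion=[-0.5, 0.5, 10, 0.1, -0.1, 0, 10, -0.5, 0.5, 22, 0.1, -0.1, 0, 10, -0.5, 0.5, 34, 0.1, -0.1, 0, 10, -0.5, 0.5, 44, 0.1, -0.1, 0, 10, -0.5, 0.5, 46, 0.1, -0.1, 0, 10])

```text
t: 14.7
tcp_pos: [0.6078, 0.0212, 0.158]
tool_rot: [0.044, 0.999, -0.002, 0.002]
force: [-0.3, -0.1, -2.3]
finger_gap: 0.177
```

Run:
```python
from h import *
s=manip.sense(); print(s["t"],s["tcp_pos"],s["force"],s["finger_gap"],rel([.6078,.022,.158],rot(-.088)))
w=manip.snapshot("wrist"); crop(w,200,90,240,200,"w15",3)
sc=manip.snapshot("scene"); crop(sc,290,140,100,100,"s15",6)
```

```text
14.7 [0.60782207 0.02123307 0.15797561] [-0.25799987 -0.06626259 -2.28592101] 0.17746017618274595 (array([ 0.1,  0.8, -0. ]), array([-0.21,  0.23, -0.05]))
```

View pics/w15.png

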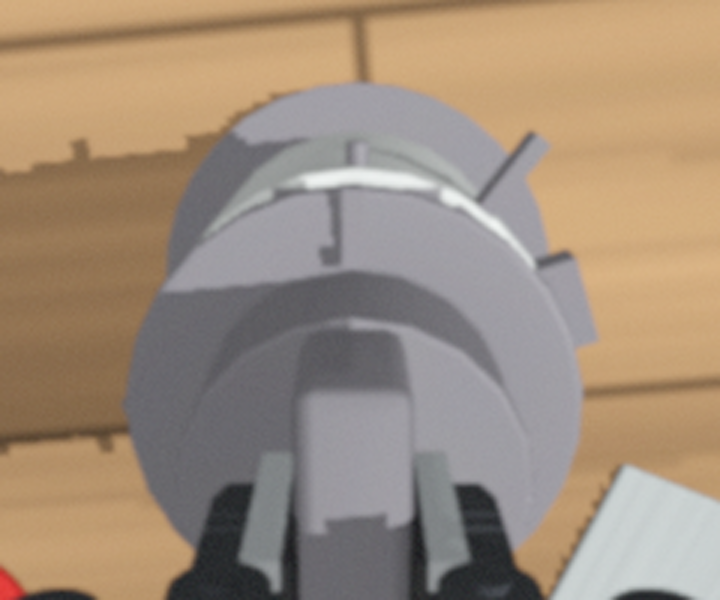

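View pics/s15.png

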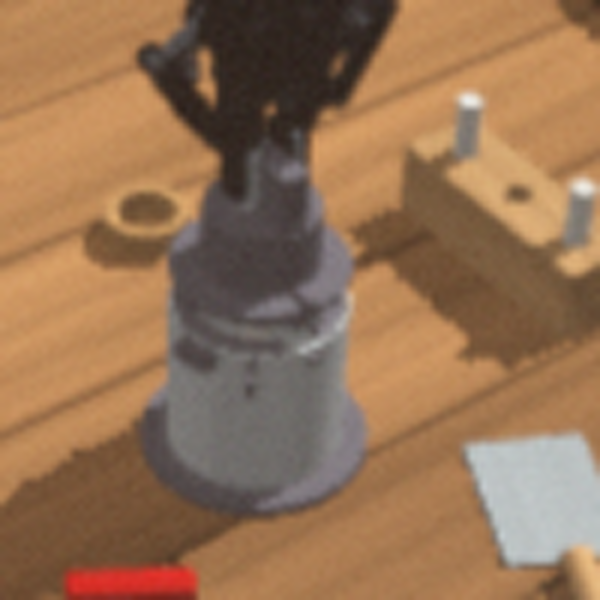

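Run:
```python
from h import *
s=manip.sense(); w=manip.snapshot("wrist"); Rt=R.from_quat(s["tool_rot"]); 
L=lambda p: s["tcp_pos"]+Rt.apply(np.array([p[0]+.0008,p[1],.058-p[2]]))  # lid frame rotated (tool x), z up
f=lambda q:(q-[200,90]+.33)*3
im=cv2.resize(w["color"][90:290,200:440,::-1],None,fx=3,fy=3,interpolation=cv2.INTER_CUBIC)
th=np.linspace(0,2*np.pi,80)
def dr(P,col,c=True): cv2.polylines(im,[f(w2pix(w,np.array(P))).astype(int)],c,col,1)
dr([L((.046*np.cos(a),.046*np.sin(a),.02)) for a in th],(0,0,255))
dr([L((.03,0,.02)),L((.046,0,.02))],(0,255,0),False)
c=[.607,.0228]
dr([(c[0]+.046*np.cos(a),c[1]+.046*np.sin(a),.095) for a in th],(255,0,0))
dr([(c[0]+.06*np.cos(a),c[1]+.06*np.sin(a),.006) for a in th],(255,0,255))
for a in (-.088+np.pi,): dr([(c[0]+r*np.cos(a),c[1]+r*np.sin(a),.095) for r in (.041,.05)],(0,255,255),False)
cv2.imwrite("pics/w15o.png",im)
```

```text
(no output)
```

View pics/w15o.png

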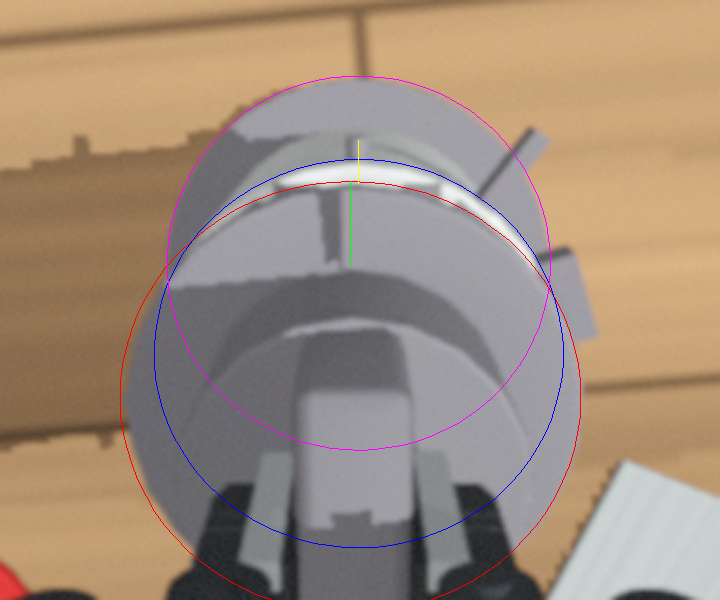

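>>> drive_tool(motion=[0.3, 0.8, 3, -0.2, 0.2, 0, 10, 0.3, 0.8, 6, -0.2, 0.2, 0, 10, 0.3, 0.8, 9, -0.2, 0.2, 0, 10, 0.3, 0.8, 12, -0.2, 0.2, 0, 10])

```text
t: 15.35
tcp_pos: [0.6085, 0.0219, 0.1471]
tool_rot: [0.044, 0.999, -0.0, 0.001]
force: [-0.3, -0.6, -1.5]
finger_gap: 0.176
```

Run:
```python
from h import *
s=manip.sense(); print(s["t"],s["tcp_pos"],s["force"],s["ft_torque"],s["finger_gap"],rel([.6075,.022,.139],rot(-.088)))
```

```text
15.35 [0.60850185 0.02192833 0.14710733] [-0.29015375 -0.60076586 -1.52125885] [-0.02841923 -0.01611021 -0.01016245] 0.17570443167777022 (array([ 1. , -0. ,  8.1]), array([-0.02,  0.17, -0.05]))
```

>>> drive_tool(motion=[0.8, 0, 2.5, 0, 0.1, 0, 10, 0.8, 0, 5, 0, 0.1, 0, 10, 0.8, 0, 7, 0, 0.1, 0, 10])

```text
t: 15.72
tcp_pos: [0.6077, 0.022, 0.1399]
tool_rot: [0.044, 0.999, -0.0, 0.001]
force: [-0.8, 0.4, -1.5]
finger_gap: 0.178
```

Run:
```python
from h import *
s=manip.sense(); print(s["t"],s["tcp_pos"],s["force"],s["ft_torque"],s["finger_gap"],rel([.6075,.022,.139],rot(-.088)))
w=manip.snapshot("wrist"); crop(w,200,90,240,200,"w16",3)
sc=manip.snapshot("scene"); crop(sc,290,140,100,100,"s16",6)
```

```text
15.725 [0.60771539 0.02199048 0.13992903] [-0.81098076  0.36061722 -1.49320525] [ 0.01190494 -0.01102298 -0.0655828 ] 0.17810494579870076 (array([ 0.2, -0. ,  0.9]), array([-0.02,  0.07, -0.05]))
```

View pics/w16.png

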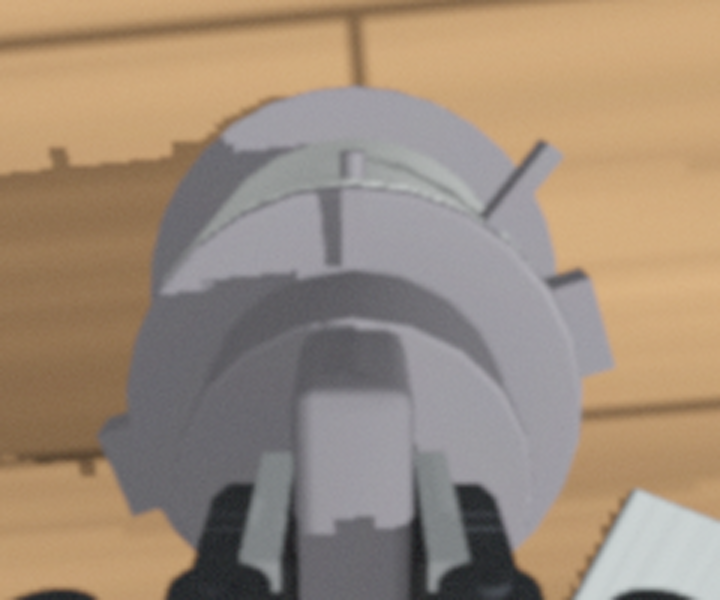

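View pics/s16.png

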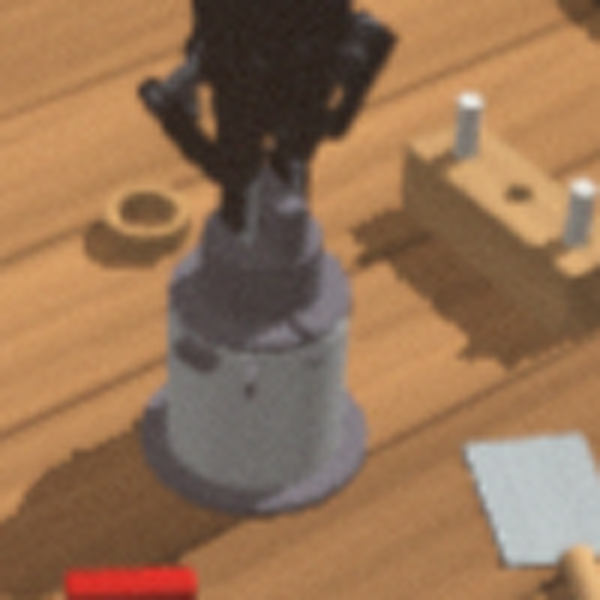

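The lid is down with its flange at the rim. I'll press lightly to confirm it's seated.

>>> drive_tool(motion=[0.2, 0, 1, 0, 0, 0, 10, 0.2, 0, 1.6, 0, 0, 0, 10])

```text
t: 16.08
tcp_pos: [0.6077, 0.022, 0.1391]
tool_rot: [0.044, 0.999, -0.0, 0.001]
force: [-0.9, -0.2, 5.6]
finger_gap: 0.177
```

Run:
```python
from h import *
s=manip.sense(); print(s["t"],s["tcp_pos"],s["force"],s["ft_torque"],s["finger_gap"])
```

```text
16.075 [0.60773245 0.02197831 0.13908931] [-0.93578804 -0.22449322  5.55012704] [ 0.04067042  0.34720438 -0.01498828] 0.17650231945519787
```

Seated: contact is 5.6 N at TCP z=0.139, as expected. Twisting clockwise (+ about tool z) in steps.

>>> drive_tool(motion=[0, 0, 0.3, 0, 0, 5, 10, 0, 0, 0.3, 0, 0, 10, 10, 0, 0, 0.3, 0, 0, 15, 10, 0, 0, 0.3, 0, 0, 20, 10, 0, 0, 0.3, 0, 0, 24, 10, 0, 0, 0.3, 0, 0, 28, 10, 0, 0, 0.3, 0, 0, 30, 10], force=80)

```text
t: 16.95
tcp_pos: [0.6077, 0.0216, 0.1392]
tool_rot: [0.302, 0.953, -0.0, 0.001]
force: [-0.2, -1.1, 1.4]
finger_gap: 0.177
```

Run:
```python
from h import *
s=manip.sense(); print(s["t"],s["tcp_pos"],s["force"],s["ft_torque"],s["finger_gap"],rel([.6075,.022,.139],rot(-.738)))
w=manip.snapshot("wrist"); crop(w,160,70,300,225,"w17",2.6)
```

```text
16.95 [0.60765334 0.02157986 0.13918606] [-0.21269456 -1.08239768  1.4060932 ] [-0.22416257  0.30196454  0.14349238] 0.17712660774342337 (array([0.4, 0.3, 0.2]), array([-0.01,  0.12,  7.18]))
```

View pics/w17.png

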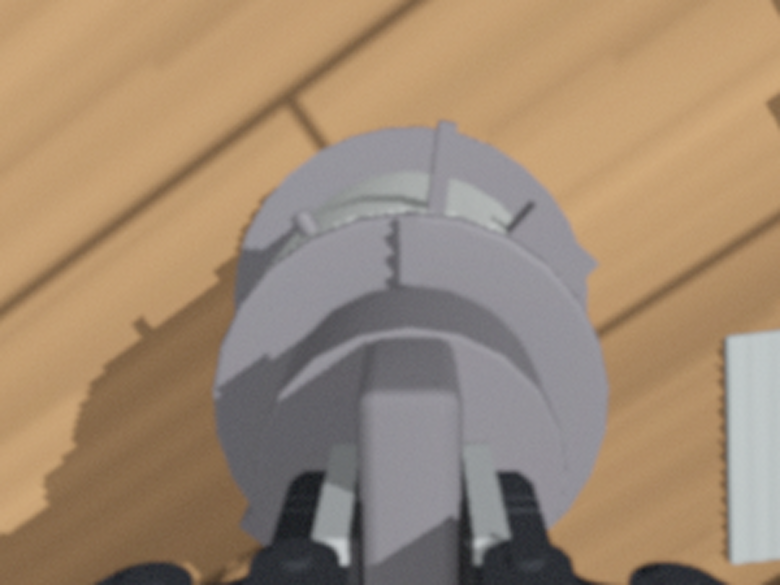

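The moment about z is 0.14 N m, so the lugs are in the ring. The pointer is at (405,230) and the rib at (435,190), about 7° more to go.

>>> drive_tool(motion=[0.2, 0, 0.3, 0, 0, 2.5, 10, 0.2, 0, 0.3, 0, 0, 5, 10, 0.2, 0, 0.3, 0, 0, 7, 10, 0.2, 0, 0.3, 0, 0, 7.2, 10, 0.2, 0, 0.3, 0, 0, 7.2, 10])

```text
t: 17.62
tcp_pos: [0.6076, 0.0215, 0.1392]
tool_rot: [0.361, 0.933, -0.0, 0.001]
force: [-0.8, -1.5, 3.6]
finger_gap: 0.172
```

Run:
```python
from h import *
s=manip.sense(); print(s["t"],s["tcp_pos"],s["force"],s["ft_torque"],s["finger_gap"],rel([.6075,.022,.139],rot(-.738)))
w=manip.snapshot("wrist"); crop(w,220,90,200,150,"w18",4)
sc=manip.snapshot("scene"); crop(sc,290,140,100,100,"s18",6)
```

```text
17.625 [0.60762439 0.02152481 0.13917466] [-0.84707059 -1.48733178  3.58395673] [-0.25094412  0.35312478  0.16537121] 0.17207121661884264 (array([0.4, 0.3, 0.2]), array([ 0.  ,  0.15, -0.04]))
```

View pics/w18.png

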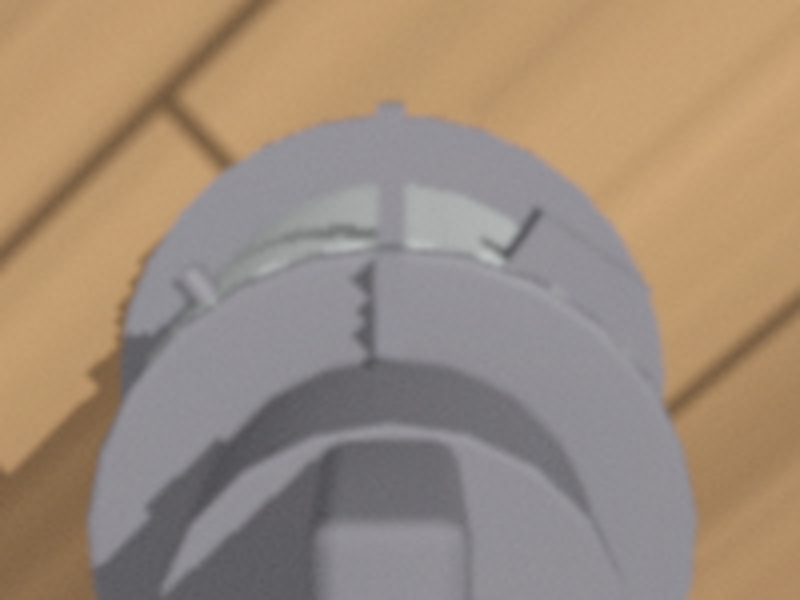

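View pics/s18.png

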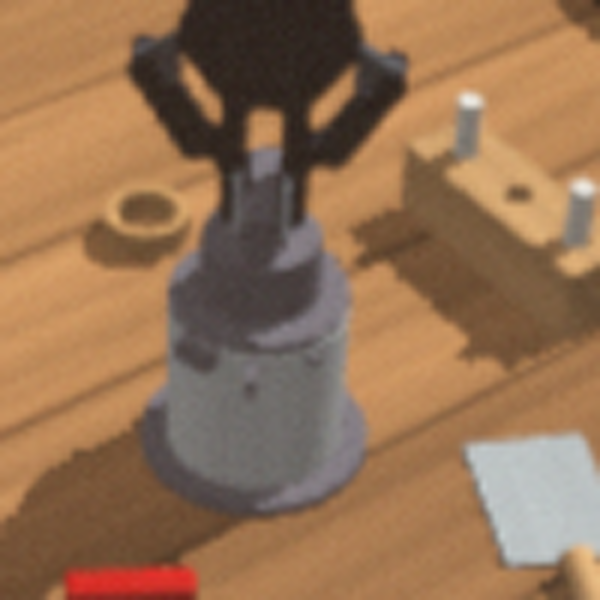

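The rib (378–405, centre 391) lines up with the lid's axis (391), its bar (315–468) and the pointer ridge, whose left edge is at 375. I'll hold and check steadiness and the whole desk.

>>> drive_tool(motion=[0, 0, 0.2, 0, 0, 0, 10, 0, 0, 0.2, 0, 0, 0, 10, 0, 0, 0.2, 0, 0, 0, 10, 0, 0, 0.2, 0, 0, 0, 10])

```text
t: 18.23
tcp_pos: [0.6076, 0.0215, 0.1391]
tool_rot: [0.361, 0.933, -0.0, 0.001]
force: [-2.6, -2.2, 5.4]
finger_gap: 0.172
```

Run:
```python
from h import *
s=manip.sense(); print(s["t"],s["tcp_pos"],s["force"],s["ft_torque"],s["finger_gap"],s["qd"].round(3),rel([.6075,.022,.139],rot(-.738)))
t=manip.snapshot("top"); crop(t,225,110,225,165,"t19",3.5)
```

```text
18.225 [0.60762804 0.02148527 0.13912381] [-2.58582294 -2.20601275  5.37982059] [-0.20645259  0.40740481  0.15207603] 0.1724472983800525 [ 0.     0.002  0.001 -0.    -0.     0.   ] (array([0.4, 0.3, 0.1]), array([ 0.  ,  0.15, -0.04]))
```

View pics/t19.png

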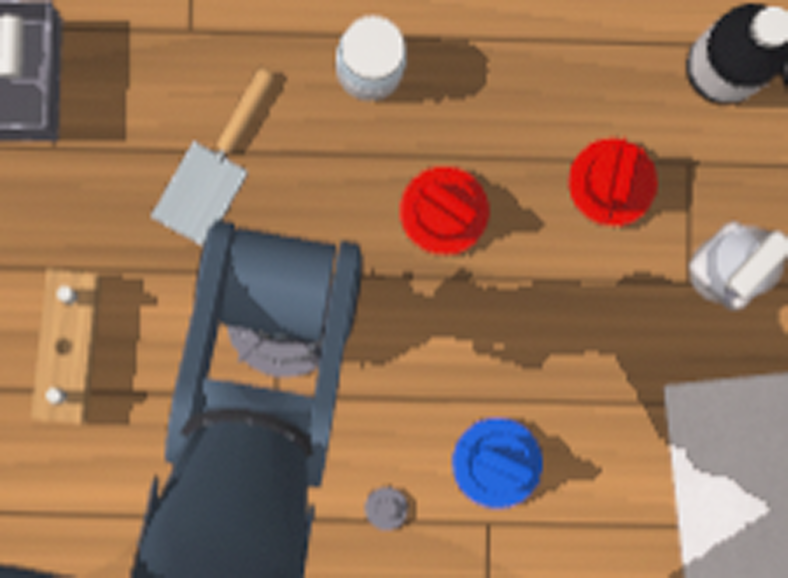

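Steady, and the rest of the desk is as it was. Handing in.

```bash
python3 -c "
from station import manip
print(manip.sign_off()); print(manip.sense()['t'])"
```

```text
the job is handed in; nothing more can be done
None
the job is handed in; nothing more can be done
```

The long rod is standing in the canister's tube. The grey domed lid went on over it, lugs down through the slots, and I twisted it about 37° (0.65 rad) clockwise to the vent rib. It is still gripped there, and I handed in at about 18.3 s.

Last checks:
- **Seating:** the flange rests on the rim at the expected height, with the TCP at 0.139 m and about 5 N of contact.
- **Vent rib:** the tool's angle is within 0.04° of the rib angle worked out from the camera. In the picture the rib, the bar and the lid's axis all sit at pixel column 391.
- **Spring and steadiness:** the spring pushes back with about 0.15 N m, more than the 0.1 N m given for half way. I read it as friction added to the spring, with the lugs in the ring. Joint speeds were near zero and the grip held at a gap of about 15 mm.
- **Lock:** the twist never came near it. The furthest command was about 0.65 rad of lid turn, and the lock starts to catch at about 0.96.
- **Other objects:** the short rods, spare cap, scraper, spray bottle and coloured lids look unmoved in the top picture. The tape roll was hidden under the arm there, but the scene view during the twist shows it in place. The mouse and the pen were outside the last crop, and the arm did not go near them.

One small disagreement: the wrist camera reads about 0.7 mm to one side, and I corrected for that when placing the rod and the lid.

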